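Pack the bench meter into its foam-lined case

ROBOT

A 7-joint arm with a two-finger parallel gripper is mounted at the origin on the work surface. World frame = base frame: x ahead of the robot, y to its left, z up, the work surface at z = 0. Lengths are in m, angles in rad, forces in N, time in s.
With the tool pointing down it reaches from about 0.425 to 0.875 m from the base axis. Payload 4.7 kg.
Tool frame: the origin (TCP) lies at the very end of the fingers, on their centre line; the grasp point (between the pads) lies behind it (ctrl.tcp_to_grasp is the z of the grasp point in the tool frame, in m); z points along the fingers, y is the line along which they close (so a half turn about z gives the same grasp; the last joint's range is limited). The gripper opens to 87 mm and grips with 3 to 60 N. Pads are 19 mm wide; open, the fingers measure 117 mm over their backs; the gripper's body (75 mm by 190 mm) begins 51 mm behind the grasp point.
Start: joints at [1.223, 0.321, -0.07, 1.45, 0.023, 1.371, -0.057], TCP at [0.23, -0.608, 0.188] pointing down, gripper open.
Joint ranges: [-2.86, 2.86], [-0.3, 2.09], [-1.38, 1.24], [0.06, 2.45], [-1.56, 4.7], [0.09, 2.05], [-2.69, 2.69]. Speed limits (rad/s): [2.57, 2.57, 3.14, 3.14, 3.14, 3.14, 3.14].

INTERFACE

Orientations are given as a rotation vector (axis times angle).
In Python, from bench import ctrl gives the robot as it stands.
- The arm moves only by the tool step_arm, never from a script. Its argument "targets" is a list of rows, each a list of 7 numbers: the shift along the world's x, y, z in cm, then the turn, a rotation vector about the world's x, y, z in degrees, then the opening, from 0 (shut) to 1 (fully open). A call has exactly 5 rows; each row shifts and turns the commanded pose from where the row before left it; what a row does not reach is not made up. A row lasts 1/12 s, in which the tool goes at most 41.7 mm and 7.16 degrees, less where a joint would pass 70% of its speed; a pose out of reach is approached as far as the arm can. A call with a gripper value outside its range is refused whole. The fingers move at their own pace and stop on an object; "force" is the grip in N (left out, the last holds). Time passes only in rows, so rows that do not move let the fingers close, or fill a call up. It gives the time, the measured TCP pose, the force, the opening and the grip force at its end, in the units of the state.
- ctrl.get_state(): the state, without advancing time (a new reading comes with each control period).
- ctrl.get_image(name): name is "scene" or "side" or "wrist"; returns (picture, depth): 420x560x3 uint8, red, green, blue; 420x560 float32, m along the optical axis (not along the pixel's ray), 0 where there is no reading.
- ctrl.camera_params(name): a dict with "intrinsics" (3x3 intrinsics, pixels), "rvec" (rotation vector, rad) and "tvec" (3), from world to camera coordinates, as OpenCV has them; the wrist camera has in their place "hand_eye" (4x4, takes a point from camera to tool coordinates, whose origin is the TCP and whose axes are the flange's). Camera axes: x right, y down, z forward; pixel columns grow to the right and rows downward; lengths in m; the calibration is good to about 2 mm. A picture is of the moment at which its call begins: read the wrist's pose just before it. camera_params takes no time and is no camera call.
- ctrl.close_job(): hands the job in; it is judged then, once.
The state is a dict: "time": time; "joint_positions": joint angles; "qd": joint speeds; "joint_torque": joint torques, N m; "position": TCP position; "tool_rot": TCP orientation; "ft_force": force on the tool from outside, world axes, zero at the start; "torque": the same for the moment, N m; "grip_width": opening from 0.0 (shut) to 1.0 (fully open); "grip_force": force on a finger pad.
Only numpy, scipy, OpenCV 4.12 (cv2) and the standard library are available. Lean on these libraries where they do the work, as an engineer would, in place of code of your own. Each camera call takes 0.05 s, during which the arm holds its last target. There are 200 camera calls.

TASK

Pack the yellow meter: raise the case's lid until its folding stay locks and holds it up on its own, then press the meter fully home in its matching foam cutout, narrow nose towards the hinge. Then take the red knob on the stay, draw it back over centre so that the lid lifts slightly and the stay's knee folds, and keep hold of it to let the lid down under control until it is fully shut. Do not let the lid drop, and leave everything else where it is.

Things in the scene. Friction and masses are not known exactly. Their poses are not given: they have to be found in the camera images.
- case: Black instrument case fixed to the bench, 190 (x) x 240 (y) x 80 (z) mm without lid, walls 6 mm. Origin: centre of its underside. x points from the front (handle side) to the hinge edge; the stay is outside its -y wall. Inside, dark foam (top 50 mm above the bench) has two cutouts with a blue floor: one empty for the meter, one holding the adapter.
- lid (a joint): Lid angle about the hinge on the case's +x rim: 0 shut (a 12 mm slab on the rim, 92 mm high in all), grows as it opens. 1.46 is the most the stay allows (stay straight); 1.40 is where the locked stay holds it. About 0.7 kg, no spring: if let go unlocked it drops shut at once.
- lid_handle (a point): Middle of the round steel bar (100 mm long along case y, about 10 mm thick) standing 35 mm out from the lid's front edge (about 28 mm free between them: open the fingers to 30 mm, not wide). Shut, it is 86 mm above the bench and 225 mm from the hinge; it moves in an arc about lid_hinge and stands on top of the open lid. Vertical fingers either side of it can cage or grip it and stay vertical.
- lid_hinge (a point): Point on the lid's hinge axis (parallel to the case's y), in the middle of the case's far rim, 95 mm along case +x from the case origin, 80 mm above the bench.
- knee (a joint): Fold angle between the stay's lower (steel) and upper (aluminium) link, each 79 mm: 0 with the lid shut, about 2.52 with the links in line (lid at 1.46), 2.93 at its stop = locked past centre (lid at 1.40). With the lid raised to about 1.46 the knee falls past centre by its own weight, towards the hinge; ease the lid down a little and it is locked.
- stay_knob (a point): Grip point on the red round knob (14 mm thick, 62 mm long along case y) at the stay's knee, 50 mm outside the case's -y wall. From stay_pivot, shut: 75 mm towards case -x, 24 mm up; locked: 54 mm towards +x, 58 mm up. Drawn over the top towards -x it passes in-line after 15 mm (lid rises 0.06 rad), then the lid comes down with it. A few newtons; it turns in the fingers.
- stay_pivot (a point): Point on the axis of the stay's fixed lower pivot, at the same case y as stay_knob: 38 mm above the bench, 5 mm along case +x and 170 mm along case -y from the case origin. It does not move; the knob circles it at 79 mm.
- cutout (a point): Centre of the meter cutout's floor: 32 mm above the bench, 18 mm below the foam's top, 20 mm along -x and 45 mm along -y from the case origin; axes as the case's. Outline as the meter's with 2 mm clearance all round. Two springy lips on its long sides stand 1.5 mm into the meter's outline: the meter rests 9 mm high on them until pushed home with 5 to 15 N.
- meter: Yellow hand-held meter, 105 (x) x 62 (y) x 38 (z) mm, about 0.25 kg, face up. Origin: centre of its underside. Stepped outline: body 62 wide from x = -52.5 to +27.5 mm, then a nose 40 wide to x = +52.5 mm; pale display on the nose, black dial on the body. Home, its origin is on point cutout, its x along case x (nose to the hinge), 20 mm stands above the foam.
- adapter: Aluminium adapter 80 x 40 x 30 mm lying in the other foam cutout; leave it. Origin: centre of underside.
- module_a: Black finned electronics module 100 x 45 x 75 mm standing loose near the meter and the tape roll (two more at the back are fixed); leave it. Origin: centre of underside.
- tape: Blue ring (tape roll) of 84 mm diameter, 20 mm high, lying flat; leave it. Origin: centre of underside.
- can: Spray can, 52 mm diameter, 140 mm high; leave it. Origin: centre of underside.
- screwdriver: Screwdriver 140 mm long lying on the bench; leave it.
- stay_lower: Lower steel link of the folding stay, carrying the red knob; its origin lies on its fixed pivot at the case wall (stay_pivot, but 44 mm nearer to the wall).
There are look-alikes about, which are no part of the job. What is shaped like the meter but turquoise is not meant.

How it is judged:
By the outcome, as a careful person would: the job done as asked, in the order asked, and still so for the second after the job is handed in, with the robot touching nothing.
It also fails if it takes over 72 s, if anything falls off the work surface, if the arm or the gripper's body presses on something with over 40 N, if the wrist force passes 120 N, or if a joint passes its speed limit or range.

## Working session

There is one attempt and no reset: what is moved stays moved. The work goes in short steps, Python scripts to look and compute and a tool call to move; the robot and the scene stay as the last step left them, time stands still between calls to the robot, and variables do not carry over. Pictures are saved under pics/ and viewed, at most 10 in all, crops included, and the job is handed in when it is done.

Besides the shell and the picture viewer there is one more tool, called as name([rows], argument=value, ...), one row to a line, values as JSON. step_arm: Moves the arm, as the interface text tells. Its arguments: {"type":"object","properties":{"targets":{"type":"array"},"force":{"type":"number"}},"required":["targets"]}

```bash
ls; mkdir -p pics; cat > h.py <<'E'
import numpy as np,cv2
from bench import ctrl
from scipy.spatial.transform import Rotation as R
def grab(n):
    s=ctrl.get_state(); im,d=ctrl.get_image(n); p=ctrl.camera_params(n); K=np.array(p["intrinsics"])
    if n=="wrist":
        T=np.eye(4);T[:3,:3]=R.from_rotvec(s["tool_rot"]).as_matrix();T[:3,3]=s["position"];T=T@np.array(p["hand_eye"])
    else:
        E=np.eye(4);E[:3,:3]=R.from_rotvec(np.ravel(p["rvec"])).as_matrix();E[:3,3]=np.ravel(p["tvec"]);T=np.linalg.inv(E)
    v,u=np.mgrid[:420,:560]
    c=np.stack([(u-K[0,2])/K[0,0]*d,(v-K[1,2])/K[1,1]*d,d],-1)
    W=c@T[:3,:3].T+T[:3,3]; W[d==0]=np.nan
    return im,d,W,T,K
E
python3 - <<'E'
from h import *
print(ctrl.get_state(),ctrl.tcp_to_grasp)
ims=[]
for n in("scene","side"):
    im,d,W,T,K=grab(n); np.savez(f"pics/{n}.npz",im=im,W=W,T=T,K=K); cv2.imwrite(f"pics/{n}.png",im[...,::-1]); print(n,T.round(3))
E
```

```text
pics
{'time': 0.0, 'joint_positions': array([ 1.22312824,  0.32184611, -0.07008496,  1.45170308,  0.02260879,
        1.37077583, -0.05692474]), 'qd': array([-6.75185348e-04,  1.39376735e-03,  4.67100391e-05, -7.08830648e-05,
        8.12976425e-04, -8.25319627e-04, -1.02269023e-03]), 'joint_torque': array([-1.15501807e-04, -4.91291106e+01, -4.04077694e-01, -3.12526202e+01,
       -6.37966348e-02,  4.38262720e-02,  2.00776785e-04]), 'position': array([ 0.22977848, -0.60736079,  0.18733247]), 'tool_rot': array([-3.08847471e+00, -5.64842952e-01,  7.13822090e-04]), 'ft_force': array([ 0.33877335, -0.48312321,  0.1114308 ]), 'torque': array([-0.01156536, -0.02291193, -0.01534244]), 'grip_force': 0.0, 'grip_width': 0.999687914304041} -0.0187
scene [[-0.551  0.477 -0.684  1.522]
 [ 0.834  0.331 -0.441  0.736]
 [ 0.016 -0.814 -0.581  1.003]
 [ 0.     0.     0.     1.   ]]
side [[-0.763 -0.426  0.486 -0.136]
 [-0.647  0.508 -0.57   0.704]
 [-0.004 -0.749 -0.663  0.875]
 [ 0.     0.     0.     1.   ]]
```

View pics/scene.png

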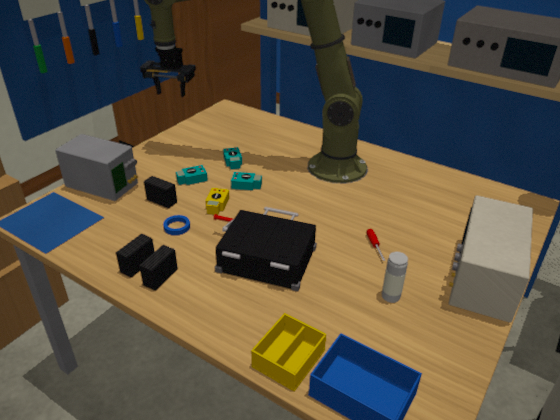

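View pics/side.png

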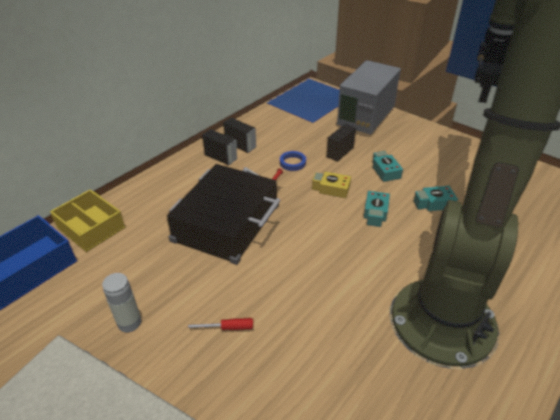

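Scene view: the yellow meter is at (217,200), with three turquoise look-alikes at (192,175), (246,181) and (233,157). The yellow tray at (290,350) isn't the meter either. The case is at (267,247) with its handle bar towards the robot at (281,212), the red knob is at (222,218), and module_a is at (160,191). In the side view the meter is at (333,184), the bar at (265,213) and the knob at (279,174). I'll measure these and confirm the meter in a crop.

```bash
cat > m.py <<'E'
from h import *
def fit(P):
    r=cv2.minAreaRect((P[:,:2]*1000).astype(np.float32)); return np.round(r[0],1),np.round(r[1],1),round(r[2],1)
for n in("scene","side"):
    z=np.load(f"pics/{n}.npz");im,W=z["im"],z["W"]
    hsv=cv2.cvtColor(im,cv2.COLOR_RGB2HSV); H,S,V=[hsv[...,i].astype(int) for i in range(3)]
    box={"scene":(180,160,340,300),"side":(150,140,360,270)}[n]
    m=np.zeros(H.shape,bool);m[box[1]:box[3],box[0]:box[2]]=1; Z=W[...,2]
    lid=m&(V<70)&(abs(Z-.092)<.005)
    lid=cv2.morphologyEx(lid.astype(np.uint8),cv2.MORPH_OPEN,np.ones((3,3)))>0
    P=W[lid];P=P[np.hypot(P[:,0]-np.median(P[:,0]),P[:,1]-np.median(P[:,1]))<.17]
    print(n,"lid",len(P),fit(P),np.median(P[:,2]))
    yel=m&(H>18)&(H<34)&(S>170)&(V>110)
    k,l,st,_=cv2.connectedComponentsWithStats(yel.astype(np.uint8))
    for i in range(1,k):
        if st[i,4]>60:
            P=W[l==i]; T=P[P[:,2]>.03]
            print(" yel",st[i],fit(T),np.nanpercentile(P[:,2],[5,50,95]).round(4))
    red=m&((H<6)|(H>174))&(S>150)&(V>70)
    P=W[red]; print(" red",len(P),np.nanmedian(P,0).round(4),np.nanmin(P,0).round(3),np.nanmax(P,0).round(3))
    bar=m&(S<90)&(V>90)&(abs(Z-.09)<.012)
    P=W[bar]; print(" bar",len(P),np.nanmedian(P,0).round(4),np.nanmin(P,0).round(3),np.nanmax(P,0).round(3))
a=np.load("pics/scene.npz")["im"][140:310,130:340]; b=np.load("pics/side.npz")["im"][120:280,150:360]
c=np.vstack([cv2.resize(x,None,fx=1.8 if 0 else 3.8*.48,fy=3.8*.48,interpolation=2) for x in(a,b)])
c=np.hstack([cv2.resize(a,(400,324),interpolation=2),cv2.resize(b,(400,324),interpolation=2)])
cv2.imwrite("pics/crop1.png",c[...,::-1])
E
python3 m.py
```

```text
scene lid 3282 (array([589.4,  84.8]), array([196.1, 241.5]), 16.6) 0.09190383938924712
 yel [205 188  24  27 355] (array([ 459. , -212.2]), array([117.2,  62.8]), 23.7) [0.0049 0.035  0.0404]
 red 62 [ 0.5693 -0.0973  0.0666] [ 0.328 -0.233  0.035] [ 0.583 -0.064  0.077]
 bar 301 [0.6319 0.0566 0.0865] [ 0.445 -0.053  0.078] [0.714 0.203 0.097]
side lid 4225 (array([583.7,  87.6]), array([187.6, 239.7]), 15.7) 0.09249220167682559
 red 39 [ 0.5647 -0.1016  0.0675] [ 0.555 -0.119  0.063] [ 0.572 -0.079  0.073]
 bar 334 [0.476  0.0526 0.0897] [ 0.442 -0.051  0.08 ] [0.713 0.204 0.096]
```

View pics/crop1.png

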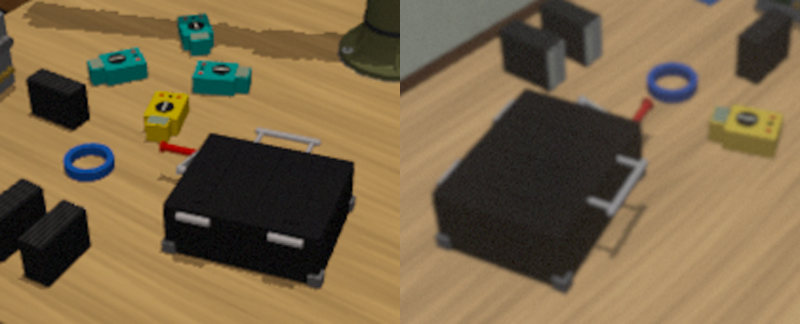

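The crop confirms it: the yellow meter is the only yellow body with a dial, and its nose and pale display point towards case +x. The turquoise three are the decoys. The knob I predicted from the case pose, (0.567,-0.097), matches the red pixels, so the case pose is about (0.587,0.086) at yaw 16.2°. I'll move over the meter and take a wrist picture on the way.

step_arm([
  [2.4,3.5,0.8,0,0,4.2,1],
  [2.4,3.5,0.8,0,0,4.2,1],
  [2.4,3.5,0.8,0,0,4.2,1],
  [2.4,3.5,0.8,0,0,4.2,1],
  [2.4,3.5,0.8,0,0,4.2,1],
])

```text
time: 0.52
position: [0.3464, -0.4371, 0.227]
tool_rot: [-2.933, -1.124, 0.001]
ft_force: [0.6, -0.9, -0.1]
grip_width: 1.0
grip_force: 0.0
```

step_arm([
  [2.4,3.0,0.8,0,0,4.2,1],
  [2.4,3.0,0.8,0,0,4.2,1],
  [2.4,3.0,0.8,0,0,4.2,1],
  [2.4,3.0,0.8,0,0,4.2,1],
  [2.4,3.0,0.8,0,0,4.2,1],
])

```text
time: 0.93
position: [0.4664, -0.2874, 0.2672]
tool_rot: [-2.68, -1.64, 0.001]
ft_force: [1.4, -0.7, -0.8]
grip_width: 1.002
grip_force: 0.0
```

```bash
python3 - <<'E'
from h import *
im,d,W,T,K=grab("wrist"); np.savez("pics/w1.npz",im=im,W=W,T=T,K=K); cv2.imwrite("pics/w1.png",im[...,::-1])
s=ctrl.get_state(); print(s["position"],s["tool_rot"],s["joint_positions"].round(2),s["time"],s["ft_force"])
E
```

```text
[ 0.47327139 -0.27835889  0.26918982] [2.66660373 1.66080228 0.01102648] [ 0.87  0.1  -0.41  1.57  0.03  1.48  0.  ] 0.9833 [5.05566507 5.84999177 1.76213823]
```

View pics/w1.png

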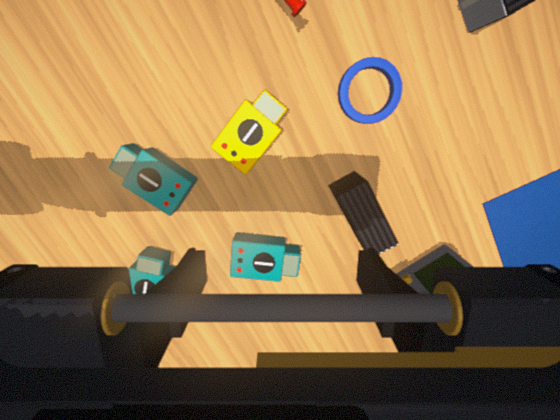

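Wrist view: the yellow meter is at (250,133) with its pale nose at (270,108), the tape at (370,90) and module_a at (362,210). The nearest turquoise one is at (155,178).

```bash
python3 - <<'E'
from h import *
z=np.load("pics/w1.npz");im,W=z["im"],z["W"]
hsv=cv2.cvtColor(im,cv2.COLOR_RGB2HSV); H,S,V=[hsv[...,i].astype(int) for i in range(3)]
b=np.zeros(H.shape,bool);b[80:185,195:300]=1
m=b&(W[...,2]>.030)&(W[...,2]<.048)
m=cv2.morphologyEx(m.astype(np.uint8),cv2.MORPH_OPEN,np.ones((3,3)))
k,l,st,_=cv2.connectedComponentsWithStats(m); i=1+np.argmax(st[1:,4]); P=W[l==i]
print(st[i],np.median(P[:,2])); r=cv2.minAreaRect((P[:,:2]*1000).astype(np.float32));print(r)
# turquoise & others: top points nearby
def comp(m,name):
    k,l,st,_=cv2.connectedComponentsWithStats(m.astype(np.uint8))
    for i in range(1,k):
        if st[i,4]>150:
            P=W[l==i];P=P[np.isfinite(P[:,0])];print(name,st[i],[np.round(x) for x in cv2.minAreaRect((P[:,:2]*1000).astype(np.float32))],np.percentile(P[:,2],95).round(3))
Z=W[...,2]; comp((H>80)&(H<100)&(S>100)&(Z>.03),"tq"); comp((H>105)&(H<125)&(S>120)&(Z>.01),"tape")
b2=np.zeros(H.shape,bool);b2[165:270,320:400]=1; comp(b2&(Z>.06)&(Z<.09),"mod")
# fit stepped outline for meter yaw
from scipy.optimize import minimize
pts=P[:,:2]*1000
E
cat > outl.py <<'E'
from h import *
from scipy.optimize import minimize
O=np.array([[-52.5,-31],[27.5,-31],[27.5,-20],[52.5,-20],[52.5,20],[27.5,20],[27.5,31],[-52.5,31]])
def fitm(pts,x0):
    # maximise IoU in 1 mm raster
    o=np.median(pts,0)
    def ras(poly):
        g=np.zeros((200,200),np.uint8); cv2.fillPoly(g,[np.round((poly-o+100)*16).astype(np.int32)],1,shift=4); return g
    h=cv2.convexHull(pts.astype(np.float32))[:,0]
    g=np.zeros((200,200),np.uint8); q=np.round(pts-o+100).astype(int); ok=((q>=0)&(q<200)).all(1); g[q[ok,1],q[ok,0]]=1
    g=cv2.morphologyEx(g,cv2.MORPH_CLOSE,np.ones((5,5)))
    def c(x):
        a=np.radians(x[2]);Rm=np.array([[np.cos(a),-np.sin(a)],[np.sin(a),np.cos(a)]])
        p=ras(O@Rm.T+x[:2]); return 1-(p&g).sum()/(p|g).sum()
    r=minimize(c,x0,method="Nelder-Mead",options=dict(initial_simplex=np.array([x0]*4)+np.vstack([[0,0,0],np.diag([5,5,8])]))); return r.x,1-r.fun
E
python3 - <<'E'
from outl import *
z=np.load("pics/w1.npz");im,W=z["im"],z["W"]
m=np.zeros(W.shape[:2],bool);m[80:185,195:300]=1
m&=(W[...,2]>.033)&(W[...,2]<.045); pts=W[m][:,:2]*1000
for a in (15,25,35,205): print(fitm(pts,[*np.median(pts,0),a]))
E
```

```text
[ 211   90   76   84 3435] 0.0385922421147743
((459.1828918457031, -214.755615234375), (104.96304321289062, 62.09471130371094), 23.3277587890625)
tq [118 146  39  16 172] [array([ 306., -173.]), array([17., 52.]), np.float64(51.0)] 0.04
tq [ 134  171   58   44 1027] [array([ 313., -226.]), array([61., 59.]), np.float64(26.0)] 0.04
tq [ 231  243   69   38 1353] [array([ 386., -393.]), array([ 60., 102.]), np.float64(58.0)] 0.04
tq [129 260  35  34 338] [array([ 309., -299.]), array([278.,  43.]), np.float64(16.0)] 0.04
tape [ 339   57   63   66 1483] [array([ 623., -242.]), array([81., 81.]), np.float64(9.0)] 0.022
mod [ 335  178   64   77 2495] [array([ 545., -386.]), array([ 45., 102.]), np.float64(3.0)] 0.079
(array([ 459.35796293, -214.74826401,   23.56204301]), np.float64(0.9714901375766617))
(array([ 459.32786712, -214.67630842,   23.33753481]), np.float64(0.9696169088507266))
(array([ 459.32081459, -214.75092823,   23.64290244]), np.float64(0.9714901375766617))
(array([ 458.75746185, -215.1899857 ,  202.99879973]), np.float64(0.8219927095990279))
```

step_arm([
  [0,3.0,-0.4,0,0,4.2,0.345],
  [0,3.0,-0.4,0,0,4.2,0.345],
  [0,3.0,-0.4,0,0,4.2,0.345],
  [0,3.0,-0.4,0,0,4.2,0.345],
  [0,3.0,-0.4,0,0,4.2,0.345],
])

```text
time: 1.4
position: [0.4653, -0.1378, 0.2464]
tool_rot: [-2.336, -2.1, 0.001]
ft_force: [0.2, 0.6, 0.9]
grip_width: 0.706
grip_force: 0.0
```

step_arm([
  [-0.2,3.5,-0.4,0,0,4.2,0.345],
  [-0.2,3.5,-0.4,0,0,4.2,0.345],
  [-0.2,3.5,-0.4,0,0,4.2,0.345],
  [-0.2,3.5,-0.4,0,0,4.2,0.345],
  [0,0,0,0,0,0,0.345],
])

```text
time: 1.82
position: [0.4566, 0.0089, 0.2305]
tool_rot: [-1.991, -2.428, -0.002]
ft_force: [0.2, -0.3, 0.2]
grip_width: 0.374
grip_force: 0.0
```

```bash
python3 - <<'E'
from h import *
im,d,W,T,K=grab("wrist"); np.savez("pics/w2.npz",im=im,W=W,T=T,K=K); cv2.imwrite("pics/w2.png",im[...,::-1])
s=ctrl.get_state(); print(s["position"],s["tool_rot"],s["joint_positions"].round(2),s["time"],s["ft_force"])
E
```

```text
[0.45714387 0.00482049 0.23078111] [-1.99924065e+00 -2.42311794e+00  5.20892872e-04] [ 0.64 -0.11 -0.65  1.82 -0.07  1.41  0.19] 1.8667 [ 0.51377556 -0.60432207 -0.14382915]
```

View pics/w2.png

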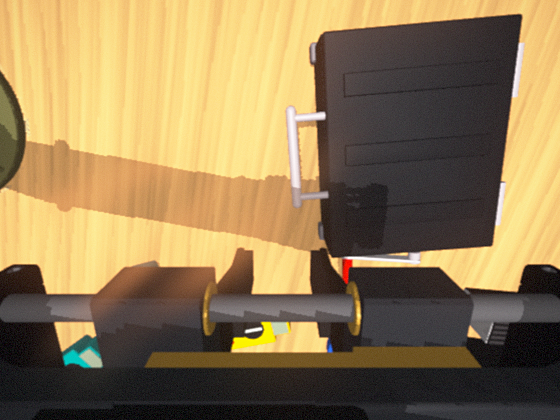

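Wrist view: the lid spans roughly (318–522, 15–255), with the bar from (291,108) to (297,205) and the knob at (348,270). Next I'll fit the case pose.

```bash
python3 - <<'E'
from h import *
z=np.load("pics/w2.npz");im,W=z["im"],z["W"]
hsv=cv2.cvtColor(im,cv2.COLOR_RGB2HSV); V=hsv[...,2].astype(int);Z=W[...,2]
b=np.zeros(V.shape,bool);b[5:245,310:535]=1
m=cv2.morphologyEx((b&(abs(Z-.092)<.006)&(V<90)).astype(np.uint8),cv2.MORPH_OPEN,np.ones((7,7)))
P=W[m>0]; print(len(P),np.median(P[:,2]),cv2.minAreaRect((P[:,:2]*1000).astype(np.float32)))
b[:]=0;b[106:206,282:304]=1
P=W[b&(Z>.07)&(Z<.11)]; print("bar",len(P),np.median(P,0),P.min(0),P.max(0))
r=cv2.minAreaRect((P[:,:2]*1000).astype(np.float32));print(r)
E
```

```text
36731 0.09274247074869901 ((586.4054565429688, 83.67461395263672), (188.34983825683594, 235.333740234375), 15.721454620361328)
bar 1075 [0.46120902 0.0537835  0.09085834] [ 0.44382739 -0.003954    0.08518247] [0.48199043 0.09970869 0.09447809]
((463.3652648925781, 48.379356384277344), (17.741872787475586, 106.08737182617188), 12.514273643493652)
```

step_arm([
  [0.2,2.2,0,0,0,2.5,0.345],
  [0.3,2.2,0,0,0,2.5,0.345],
  [0,0,-4,0,0,0,0.345],
  [0,0,-4,0,0,0,0.345],
  [0,0,-1,0,0,0,0.345],
])

```text
time: 2.28
position: [0.4589, 0.0434, 0.1359]
tool_rot: [-1.899, -2.494, 0.008]
ft_force: [-1.1, -1.2, -1.4]
grip_width: 0.348
grip_force: 0.0
```

step_arm([
  [0,0,0,0,0,0,0.345],
  [0,0,0,0,0,0,0.345],
  [0,0,0,0,0,0,0.345],
  [0,0,0,0,0,0,0.345],
  [0,0,0,0,0,0,0.345],
])

```text
time: 2.7
position: [0.4642, 0.0447, 0.1428]
tool_rot: [1.9, 2.499, 0.003]
ft_force: [-0.8, 0.7, 0.6]
grip_width: 0.345
grip_force: 0.0
```

step_arm([
  [-0.2,0.4,-1.7,0,0,0.4,0.345],
  [0,0,-1.7,0,0,0,0.345],
  [0,0,-1.7,0,0,0,0.345],
  [0,0,-1.7,0,0,0,0.345],
  [0,0,0,0,0,0,0.345],
])

```text
time: 3.12
position: [0.459, 0.0486, 0.0711]
tool_rot: [-1.89, -2.505, 0.003]
ft_force: [-0.3, -0.7, 0.1]
grip_width: 0.347
grip_force: 0.0
```

step_arm([
  [0,0,0,0,0,0,0.345],
  [0,0,0,0,0,0,0.05],
  [0,0,0,0,0,0,0.05],
  [0,0,0,0,0,0,0.05],
  [0,0,0,0,0,0,0.05],
], force=20)

```text
time: 3.53
position: [0.4615, 0.0489, 0.0739]
tool_rot: [1.891, 2.507, 0.001]
ft_force: [-0.9, 0.5, 0.1]
grip_width: 0.127
grip_force: 0.0
```

step_arm([
  [0,0,0,0,0,0,0.05],
  [0,0,0,0,0,0,0.05],
  [0,0,0,0,0,0,0.05],
  [0,0,0,0,0,0,0.05],
  [0,0,0,0,0,0,0.05],
])

```text
time: 3.95
position: [0.4608, 0.0489, 0.0731]
tool_rot: [1.892, 2.508, -0.0]
ft_force: [0.1, 0.4, 0.1]
grip_width: 0.054
grip_force: 0.0
```

```bash
python3 - <<'E'
import numpy as np
f=.0267;r=22.51;c,s=np.cos(np.radians(15.9)),np.sin(np.radians(15.9))
t=np.linspace(0,1.46,26)+f
X=-r*np.cos(t);Z=r*np.sin(t)
for i in range(25): print(np.round([(X[i+1]-X[i])*c,(X[i+1]-X[i])*s,Z[i+1]-Z[i]],2),round(t[i+1]-f,2))
print((X[-1]-X[0])*c,(X[-1]-X[0])*s,Z[-1]-Z[0])
E
```

```text
[0.07 0.02 1.31] 0.06
[0.14 0.04 1.31] 0.12
[0.22 0.06 1.29] 0.18
[0.29 0.08 1.28] 0.23
[0.36 0.1  1.26] 0.29
[0.43 0.12 1.24] 0.35
[0.5  0.14 1.21] 0.41
[0.57 0.16 1.18] 0.47
[0.63 0.18 1.14] 0.53
[0.69 0.2  1.1 ] 0.58
[0.75 0.22 1.05] 0.64
[0.81 0.23 1.01] 0.7
[0.87 0.25 0.96] 0.76
[0.92 0.26 0.9 ] 0.82
[0.97 0.28 0.84] 0.88
[1.01 0.29 0.78] 0.93
[1.06 0.3  0.72] 0.99
[1.1  0.31 0.66] 1.05
[1.13 0.32 0.59] 1.11
[1.16 0.33 0.52] 1.17
[1.19 0.34 0.45] 1.23
[1.21 0.35 0.37] 1.28
[1.23 0.35 0.3 ] 1.34
[1.25 0.35 0.22] 1.4
[1.26 0.36 0.15] 1.46
19.822641595646108 5.646627996575042 21.82950378399017
```

The fingers closed to 4.7 mm with no force on the pads, so they're not on the bar. I'll look.

```bash
python3 - <<'E'
from h import *
im,d,W,T,K=grab("wrist"); np.savez("pics/w3.npz",im=im,W=W,T=T,K=K)
im2,d2,W2,T2,K2=grab("side"); np.savez("pics/s3.npz",im=im2,W=W2,T=T2,K=K2)
c=im2[160:260,180:330]
cv2.imwrite("pics/w3.png",np.hstack([cv2.resize(im,(400,300)),cv2.resize(c,(400,300),interpolation=2)])[...,::-1])
E
```

```text
(no output)
```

View pics/w3.png

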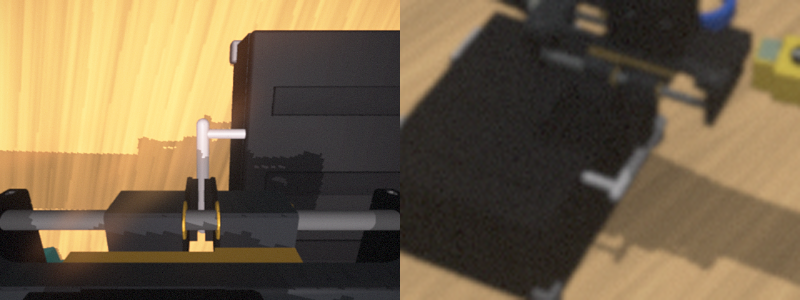

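The bar does look to be between the pads, so the commanded 0.05 may simply not have been tight enough. I'll command fully shut.

step_arm([
  [0,0,0,0,0,0,0],
  [0,0,0,0,0,0,0],
  [0,0,0,0,0,0,0],
  [0,0,0,0,0,0,0],
  [0,0,0,0,0,0,0],
], force=20)

```text
time: 4.47
position: [0.4608, 0.0489, 0.0731]
tool_rot: [1.892, 2.508, 0.0]
ft_force: [0.3, -1.2, -0.2]
grip_width: 0.007
grip_force: 0.0
```

step_arm([
  [0,0,0,0,0,0,0.345],
  [0,0,0,0,0,0,0.345],
  [0,0,0,0,0,0,0.345],
  [0,0,0,0,0,0,0.345],
  [0,0,-0.6,0,0,0,0.345],
])

```text
time: 4.88
position: [0.4618, 0.0489, 0.0678]
tool_rot: [1.891, 2.506, 0.002]
ft_force: [0.1, 0.7, -0.4]
grip_width: 0.291
grip_force: 0.0
```

step_arm([
  [0,0,0,0,0,0,0.345],
  [0,0,0,0,0,0,0],
  [0,0,0,0,0,0,0],
  [0,0,0,0,0,0,0],
  [0,0,0,0,0,0,0],
], force=20)

```text
time: 5.3
position: [0.4609, 0.0489, 0.0671]
tool_rot: [1.892, 2.508, 0.0]
ft_force: [-0.4, -0.6, -0.6]
grip_width: 0.127
grip_force: 0.0
```

step_arm([
  [0,0,0,0,0,0,0],
  [0,0,0,0,0,0,0],
  [0,0,0,0,0,0,0],
  [0,0,0,0,0,0,0],
  [0,0,0,0,0,0,0],
])

```text
time: 5.72
position: [0.4608, 0.0489, 0.0671]
tool_rot: [1.892, 2.508, 0.0]
ft_force: [0.6, 0.4, 0.4]
grip_width: 0.006
grip_force: 0.0
```

Still empty, so I'll measure the bar against the tool with the arm standing still.

```bash
python3 - <<'E'
from h import *
s=ctrl.get_state()
im,d,W,T,K=grab("wrist"); np.savez("pics/w4.npz",im=im,W=W,T=T,K=K)
print(s["position"],np.array(ctrl.camera_params("wrist")["hand_eye"]).round(3).tolist())
Tt=np.eye(4);Tt[:3,:3]=R.from_rotvec(s["tool_rot"]).as_matrix();Tt[:3,3]=s["position"]
L=(W-Tt[:3,3])@Tt[:3,:3]
for v in range(160,420,12):
    # pixel run near centre columns
    row=[(u,(L[v,u]*1000).round(0).tolist(),im[v,u].tolist()) for u in (270,284,298)]
    print(v,row)
cv2.imwrite("pics/w4.png",cv2.resize(im[150:350,180:380],(600,600),interpolation=2)[...,::-1])
E
```

```text
[0.46084221 0.04890363 0.06708886] [[-0.0, -0.954, -0.3, 0.081], [1.0, -0.0, -0.0, -0.0], [0.0, -0.3, 0.954, -0.197], [0.0, 0.0, 0.0, 1.0]]
160 [(270, [45.0, -10.0, 67.0], [253, 223, 139]), (284, [45.0, 2.0, 66.0], [253, 223, 139]), (298, [45.0, 14.0, 65.0], [252, 221, 133])]
172 [(270, [35.0, -10.0, 67.0], [252, 221, 138]), (284, [51.0, 1.0, -24.0], [237, 224, 224]), (298, [35.0, 14.0, 67.0], [230, 168, 107])]
184 [(270, [24.0, -10.0, 67.0], [251, 218, 133]), (284, [44.0, 1.0, -25.0], [250, 241, 242]), (298, [44.0, 9.0, -22.0], [218, 190, 184])]
196 [(270, [14.0, -10.0, 66.0], [213, 155, 96]), (284, [37.0, 1.0, -26.0], [247, 238, 236]), (298, [14.0, 14.0, 67.0], [235, 190, 137])]
208 [(270, [3.0, -10.0, 66.0], [214, 155, 100]), (284, [30.0, 1.0, -24.0], [244, 232, 232]), (298, [3.0, 14.0, 67.0], [205, 154, 101])]
220 [(270, [-9.0, -11.0, 68.0], [205, 150, 100]), (284, [23.0, 1.0, -24.0], [187, 166, 163]), (298, [-8.0, 15.0, 66.0], [190, 142, 93])]
232 [(270, [-20.0, -11.0, 68.0], [196, 144, 94]), (284, [16.0, 1.0, -25.0], [177, 165, 163]), (298, [-20.0, 15.0, 66.0], [187, 141, 93])]
[... 1296 characters left out ...]
 [22.0, 4.0, -130.0], [110, 84, 36])]
364 [(270, [23.0, -3.0, -135.0], [111, 85, 35]), (284, [22.0, 0.0, -134.0], [113, 85, 38]), (298, [23.0, 4.0, -134.0], [114, 85, 34])]
376 [(270, [24.0, -3.0, -139.0], [35, 29, 32]), (284, [24.0, 0.0, -140.0], [27, 14, 21]), (298, [25.0, 3.0, -140.0], [30, 30, 36])]
388 [(270, [25.0, -3.0, -144.0], [20, 22, 27]), (284, [24.0, 0.0, -143.0], [32, 27, 27]), (298, [24.0, 3.0, -143.0], [30, 34, 36])]
400 [(270, [24.0, -3.0, -146.0], [29, 28, 30]), (284, [24.0, 0.0, -146.0], [33, 32, 35]), (298, [25.0, 3.0, -147.0], [31, 37, 34])]
412 [(270, [25.0, -3.0, -150.0], [17, 21, 21]), (284, [24.0, 0.0, -149.0], [26, 24, 19]), (298, [24.0, 3.0, -149.0], [21, 24, 25])]
```

View pics/w4.png

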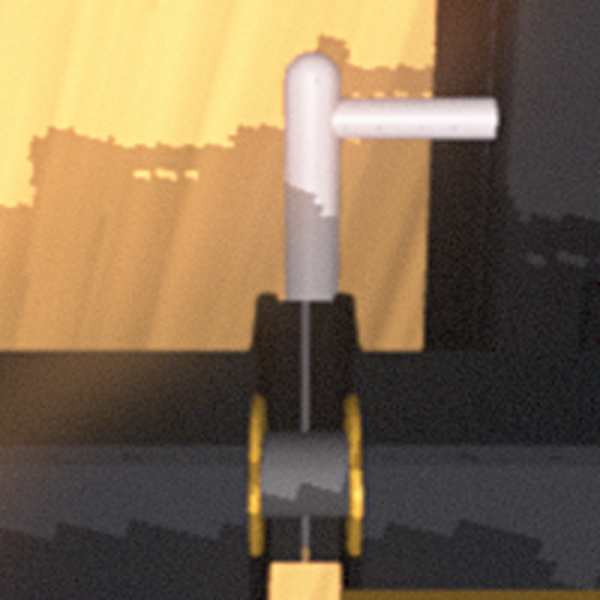

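The bar is centred between the fingers at grasp depth (tool y about 1 mm, z about -20 mm), and the fingers overlap it. I'll try a small lift and watch the force.

step_arm([
  [0,0,0.3,0,0,0,0],
  [0,0,0.5,0,0,0,0],
  [0.1,0,0.5,0,0,0,0],
  [0,0,0,0,0,0,0],
  [0,0,0,0,0,0,0],
])

```text
time: 6.18
position: [0.4624, 0.0489, 0.0807]
tool_rot: [1.892, 2.507, 0.001]
ft_force: [-0.3, 1.1, -0.3]
grip_width: 0.007
grip_force: 0.0
```

```bash
python3 - <<'E'
from h import *
s=ctrl.get_state()
im,d,W,T,K=grab("wrist"); np.savez("pics/w5.npz",im=im,W=W,T=T,K=K)
print(s["position"],s["ft_force"],s["grip_force"],s["grip_width"])
for v in (184,208,232,244): print(v,W[v,284],W[v,400])
print(W[100:150:10,420])
E
```

```text
[0.46242847 0.04886064 0.0806863 ] [-0.2623803   1.05547244 -0.29392265] 0.0 0.007341178311355476
184 [0.45239945 0.08864008 0.09055497] [0.51977022 0.10825654 0.09245949]
208 [0.4565138  0.07430507 0.09185624] [0.52553254 0.09418131 0.09258794]
232 [0.46106923 0.05852554 0.09061717] [0.53155019 0.07944169 0.09276499]
244 [0.46320552 0.05106043 0.09192997] [0.53272798 0.07293193 0.09661573]
[[0.51239191 0.15592963 0.09183185]
 [0.5142146  0.15089793 0.09263057]
 [0.5158529  0.14576809 0.09392214]
 [0.51787793 0.14068177 0.09433336]
 [0.51995616 0.13552564 0.09469507]]
```

The bar stayed down. In the picture the fingertips seem to end well above the reported TCP, so I'll measure the fingertip depth in the tool frame.

```bash
python3 - <<'E'
from h import *
for f,zz in(("w1",1),("w2",1),("w4",1),("w5",1)):
    z=np.load(f"pics/{f}.npz");W,T,im=z["W"],z["T"],z["im"]
    he=np.array(ctrl.camera_params("wrist")["hand_eye"])
    Tt=T@np.linalg.inv(he); L=((W-Tt[:3,3])@Tt[:3,:3])*1000
    dark=im.max(2)<90
    m=dark&(abs(L[...,0])<25)&(abs(L[...,1])<65)&(L[...,2]>-75)&(L[...,2]<12)
    P=L[m]
    print(f,m.sum())
    for a in range(-75,12,6):
        q=P[(P[:,2]>=a)&(P[:,2]<a+6)]
        if len(q)>3: print(a,len(q),q.min(0).round(),q.max(0).round())
E
```

```text
w1 2082
-75 443 [-10. -57. -75.] [ 11.  56. -69.]
-69 346 [ -2. -55. -69.] [ 10.  55. -63.]
-63 357 [ -5. -54. -63.] [ 10.  53. -57.]
-57 288 [ -9. -52. -57.] [ 11.  51. -51.]
-51 264 [-10. -52. -51.] [ 11.  52. -45.]
-45 251 [-10. -52. -45.] [ 10.  52. -39.]
-39 133 [ -9. -52. -39.] [ 10.  52. -34.]
w2 1114
-75 277 [  3. -23. -75.] [ 11.  28. -69.]
-69 163 [ -1. -20. -69.] [ 10.  27. -63.]
-63 238 [ -4. -17. -63.] [ 10.  25. -57.]
-57 154 [ -7. -17. -57.] [ 11.  24. -51.]
-51 130 [ -8. -17. -51.] [ 10.  24. -45.]
-45 112 [ -8. -17. -45.] [ 10.  25. -39.]
-39 40 [  8.  16. -39.] [ 11.  25. -34.]
w4 4236
-75 186 [  5.  -7. -75.] [ 11.   7. -69.]
-69 179 [  8.  -8. -69.] [ 11.   7. -63.]
-63 197 [  3.  -8. -63.] [ 10.   8. -57.]
-57 188 [  7. -10. -57.] [ 11.   9. -51.]
-51 158 [  8.  -9. -51.] [ 11.   8. -45.]
-45 146 [  8.  -9. -45.] [ 10.   8. -39.]
-39 82 [  8.  -9. -39.] [ 10.   8. -35.]
-33 386 [ -7.  39. -30.] [ 21.  65. -27.]
-27 2152 [ -9.  36. -27.] [ 25.  65. -21.]
-21 80 [-10.  36. -21.] [ 24.  36. -16.]
-15 130 [-15.  36. -15.] [25. 37. -9.]
-9 105 [-17.  36.  -9.] [25. 36. -3.]
-3 101 [-21.  36.  -3.] [24. 36.  3.]
3 99 [-22.  36.   3.] [25. 36.  9.]
9 47 [-25.  36.   9.] [24. 36. 12.]
w5 4251
-75 189 [  5.  -7. -75.] [ 10.   7. -69.]
-69 174 [  8.  -8. -69.] [ 10.   7. -63.]
-63 201 [  3.  -9. -63.] [ 11.   8. -57.]
-57 178 [  8.  -9. -57.] [ 10.   9. -51.]
-51 165 [  8.  -9. -51.] [ 10.   8. -45.]
-45 143 [  8.  -9. -45.] [ 10.   8. -39.]
-39 82 [  8.  -9. -39.] [ 10.   8. -33.]
-21 161 [-12.  54. -16.] [  9.  65. -15.]
-15 2599 [-15.  34. -15.] [25. 65. -9.]
-9 117 [-16.  34.  -9.] [24. 35. -3.]
-3 100 [-20.  34.  -3.] [25. 35.  3.]
3 97 [-22.  34.   3.] [25. 35.  9.]
9 45 [-24.  34.   9.] [25. 35. 12.]
```

In all four pictures the visible fingertips end at tool z = -34 mm. That fits the failed grasp: the real tips sit 34 mm above the reported TCP. From here on I'll use real tip = reported z + 34 mm, so I open, go lower and grip again.

step_arm([
  [0,0,0,0,0,0,0.4],
  [0,0,0,0,0,0,0.4],
  [0,0,0,0,0,0,0.4],
  [0,0,0,0,0,0,0.4],
  [0,0,0,0,0,0,0.4],
])

```text
time: 6.65
position: [0.4618, 0.0489, 0.08]
tool_rot: [-1.892, -2.508, 0.0]
ft_force: [-0.2, 0.3, 0.7]
grip_width: 0.299
grip_force: 0.0
```

step_arm([
  [-0.1,0,-1,0,0,0,0.38],
  [0,0,-1,0,0,0,0.38],
  [0,0,-1,0,0,0,0.38],
  [0,0,-1,0,0,0,0.38],
  [0,0,-0.4,0,0,0,0.38],
])

```text
time: 7.07
position: [0.4592, 0.0488, 0.0338]
tool_rot: [-1.89, -2.506, 0.003]
ft_force: [-0.4, -0.7, 0.7]
grip_width: 0.378
grip_force: 0.0
```

step_arm([
  [0,0,0,0,0,0,0.38],
  [0,0,0,0,0,0,0],
  [0,0,0,0,0,0,0],
  [0,0,0,0,0,0,0],
  [0,0,0,0,0,0,0],
], force=20)

```text
time: 7.48
position: [0.4613, 0.0489, 0.0365]
tool_rot: [1.892, 2.507, 0.001]
ft_force: [-0.0, -0.1, 0.1]
grip_width: 0.163
grip_force: 0.0
```

step_arm([
  [0,0,0,0,0,0,0],
  [0,0,0,0,0,0,0],
  [0,0,0,0,0,0,0],
  [0,0,0,0,0,0,0],
  [0,0,0,0,0,0,0],
])

```text
time: 7.9
position: [0.4624, 0.0492, 0.0366]
tool_rot: [1.891, 2.506, 0.004]
ft_force: [5.0, 1.3, -2.8]
grip_width: 0.116
grip_force: 20.0
```

The bar is gripped at 10.1 mm and 20 N. Now I raise the lid along its arc.

step_arm([
  [0.07,0.02,1.31,0,0,0,0],
  [0.14,0.04,1.31,0,0,0,0],
  [0.22,0.06,1.29,0,0,0,0],
  [0.29,0.08,1.28,0,0,0,0],
  [0.36,0.1,1.26,0,0,0,0],
])

```text
time: 8.32
position: [0.4734, 0.0522, 0.1014]
tool_rot: [1.891, 2.506, 0.005]
ft_force: [9.2, 1.9, -7.0]
grip_width: 0.117
grip_force: 20.0
```

step_arm([
  [0.43,0.12,1.24,0,0,0,0],
  [0.5,0.14,1.21,0,0,0,0],
  [0.57,0.16,1.18,0,0,0,0],
  [0.63,0.18,1.14,0,0,0,0],
  [0.69,0.2,1.1,0,0,0,0],
])

```text
time: 8.73
position: [0.5002, 0.0599, 0.1591]
tool_rot: [1.892, 2.507, 0.001]
ft_force: [6.0, 1.5, -8.8]
grip_width: 0.117
grip_force: 20.0
```

step_arm([
  [0.75,0.22,1.05,0,0,0,0],
  [0.81,0.23,1.01,0,0,0,0],
  [0.87,0.25,0.96,0,0,0,0],
  [0.92,0.26,0.9,0,0,0,0],
  [0.97,0.28,0.84,0,0,0,0],
])

```text
time: 9.15
position: [0.5402, 0.0713, 0.2063]
tool_rot: [-1.89, -2.504, 0.01]
ft_force: [-5.3, -1.4, 1.8]
grip_width: 0.115
grip_force: 20.0
```

step_arm([
  [1.01,0.29,0.78,0,0,0,0],
  [1.06,0.3,0.72,0,0,0,0],
  [1.1,0.31,0.66,0,0,0,0],
  [1.13,0.32,0.59,0,0,0,0],
  [1.16,0.33,0.52,0,0,0,0],
])

```text
time: 9.57
position: [0.5959, 0.0871, 0.2402]
tool_rot: [-1.891, -2.506, 0.007]
ft_force: [-3.1, -1.4, 3.3]
grip_width: 0.117
grip_force: 20.0
```

step_arm([
  [1.19,0.34,0.45,0,0,0,0],
  [1.21,0.35,0.37,0,0,0,0],
  [1.23,0.35,0.3,0,0,0,0],
  [1.25,0.35,0.22,0,0,0,0],
  [0,0,0,0,0,0,0],
])

```text
time: 9.98
position: [0.6474, 0.102, 0.2534]
tool_rot: [-1.892, -2.507, -0.0]
ft_force: [-0.9, -1.4, 3.5]
grip_width: 0.12
grip_force: 20.0
```

```bash
cat > lid.py <<'E'
from h import *
c,s=np.cos(np.radians(15.9)),np.sin(np.radians(15.9))
C=np.array([.587,.084])
def tocase(W): q=W[...,:2]-C; return np.stack([q@[c,s],q@[-s,c],W[...,2]],-1)
def angle():
    st=ctrl.get_state(); p=tocase(np.array(st["position"])); bx,bz=p[0]-.095,p[2]+.050-.080  # bar centre ~ tcp+50mm
    print(st["time"],"tool case",p.round(4),"theta by tool",round(np.arctan2(bz,-bx)-.0267,3),"r",np.hypot(bx,bz).round(4),st["ft_force"].round(1),st["grip_width"])
def knob(n):
    im,d,W,T,K=grab(n); h=cv2.cvtColor(im,cv2.COLOR_RGB2HSV); H,S,V=[h[...,i].astype(int) for i in range(3)]
    P=tocase(W); m=((H<6)|(H>174))&(S>140)&(V>60)&(P[...,1]<-.13)&(P[...,1]>-.21)&(abs(P[...,0])<.12)&(P[...,2]>.03)
    if m.sum(): print(n,"knob",m.sum(),np.median(P[m],0).round(4),P[m].min(0).round(3),P[m].max(0).round(3))
    return im,P
E
python3 - <<'E'
from lid import *
angle(); knob("scene"); im,P=knob("side")
E
```

```text
9.9833 tool case [0.063  0.0007 0.2534] theta by tool 1.402 r 0.2256 [-0.9 -1.4  3.5] 0.11964722928679222
scene knob 47 [ 0.0367 -0.1745  0.1164] [ 0.027 -0.192  0.11 ] [ 0.093 -0.13   0.173]
side knob 57 [ 0.0275 -0.174   0.1178] [ 0.021 -0.195  0.111] [ 0.038 -0.137  0.125]
```

step_arm([
  [0.6,0.2,0.08,0,0,0,0],
  [0.6,0.2,0.07,0,0,0,0],
  [0,0,0,0,0,0,0],
  [0,0,0,0,0,0,0],
  [0,0,0,0,0,0,0],
])

```text
time: 10.5
position: [0.6587, 0.1051, 0.2546]
tool_rot: [1.892, 2.507, -0.0]
ft_force: [0.5, -1.9, 2.9]
grip_width: 0.117
grip_force: 20.0
```

```bash
python3 - <<'E'
from lid import *
angle(); knob("scene"); knob("side")
E
```

```text
10.5 tool case [0.0747 0.0007 0.2546] theta by tool 1.454 r 0.2255 [ 0.5 -1.9  2.9] 0.11719411620117498
scene knob 61 [ 0.0477 -0.1708  0.112 ] [ 0.036 -0.194  0.106] [ 0.08  -0.13   0.144]
side knob 61 [ 0.0395 -0.1736  0.1127] [ 0.034 -0.195  0.108] [ 0.053 -0.139  0.119]
```

step_arm([
  [0.2,0.06,0.02,0,0,0,0],
  [0.2,0.06,0.02,0,0,0,0],
  [0,0,0,0,0,0,0],
  [0,0,0,0,0,0,0],
  [0,0,0,0,0,0,0],
])

```text
time: 11.02
position: [0.6612, 0.1058, 0.2548]
tool_rot: [-1.892, -2.506, 0.005]
ft_force: [-4.6, -4.2, 4.8]
grip_width: 0.117
grip_force: 20.0
```

```bash
python3 - <<'E'
from lid import *
angle(); knob("scene"); knob("side")
E
```

```text
11.0167 tool case [0.0773 0.0007 0.2548] theta by tool 1.466 r 0.2255 [-4.6 -4.2  4.8] 0.11687674322678346
scene knob 68 [ 0.053  -0.1703  0.1088] [ 0.044 -0.193  0.101] [ 0.076 -0.133  0.133]
side knob 63 [ 0.0449 -0.1748  0.1091] [ 0.04  -0.196  0.099] [ 0.055 -0.137  0.118]
```

step_arm([
  [0.15,0.04,0,0,0,0,0],
  [0,0,0,0,0,0,0],
  [0,0,0,0,0,0,0],
  [0,0,0,0,0,0,0],
  [0,0,0,0,0,0,0],
])

```text
time: 11.53
position: [0.6617, 0.1059, 0.2548]
tool_rot: [-1.891, -2.505, 0.008]
ft_force: [-6.0, -6.0, 5.7]
grip_width: 0.12
grip_force: 20.0
```

```bash
python3 - <<'E'
from lid import *
angle(); knob("scene"); knob("side")
E
```

```text
11.5333 tool case [0.0779 0.0006 0.2548] theta by tool 1.468 r 0.2255 [-6.  -6.   5.7] 0.12044067750006049
scene knob 68 [ 0.0527 -0.1697  0.1084] [ 0.042 -0.194  0.1  ] [ 0.075 -0.133  0.132]
side knob 63 [ 0.045  -0.1719  0.1088] [ 0.037 -0.195  0.101] [ 0.056 -0.139  0.114]
```

The stay is taut and in line, so I'll ease off a little and see which way the knee goes.

step_arm([
  [-0.25,-0.07,0,0,0,0,0],
  [0,0,0,0,0,0,0],
  [0,0,0,0,0,0,0],
  [0,0,0,0,0,0,0],
  [0,0,0,0,0,0,0],
])

```text
time: 12.05
position: [0.661, 0.1058, 0.2548]
tool_rot: [-1.893, -2.507, 0.003]
ft_force: [-3.2, -4.7, 3.4]
grip_width: 0.121
grip_force: 20.0
```

```bash
python3 - <<'E'
from lid import *
angle(); knob("scene"); knob("side")
E
```

```text
12.05 tool case [0.0771 0.0007 0.2548] theta by tool 1.465 r 0.2255 [-3.2 -4.7  3.4] 0.12110961566097676
scene knob 67 [ 0.054  -0.1697  0.1082] [ 0.044 -0.193  0.1  ] [ 0.077 -0.132  0.134]
side knob 65 [ 0.0456 -0.1716  0.109 ] [ 0.039 -0.195  0.103] [ 0.055 -0.138  0.116]
```

step_arm([
  [-0.25,-0.07,0,0,0,0,0],
  [0,0,0,0,0,0,0],
  [0,0,0,0,0,0,0],
  [0,0,0,0,0,0,0],
  [0,0,0,0,0,0,0],
])

```text
time: 12.57
position: [0.6592, 0.1053, 0.2546]
tool_rot: [1.893, 2.507, -0.001]
ft_force: [-0.3, -5.3, 1.5]
grip_width: 0.118
grip_force: 20.0
```

```bash
python3 - <<'E'
from lid import *
angle(); knob("scene"); knob("side")
E
```

```text
12.5667 tool case [0.0752 0.0007 0.2546] theta by tool 1.456 r 0.2255 [-0.3 -5.3  1.5] 0.1183521037690736
scene knob 68 [ 0.0563 -0.1698  0.106 ] [ 0.046 -0.193  0.098] [ 0.079 -0.132  0.132]
side knob 59 [ 0.0485 -0.1716  0.1067] [ 0.042 -0.192  0.099] [ 0.055 -0.142  0.114]
```

The knob moved towards the hinge as the lid came down, so it's past centre. I'll ease down to 1.40.

step_arm([
  [-0.4,-0.11,-0.05,0,0,0,0],
  [-0.3,-0.09,-0.05,0,0,0,0],
  [-0.2,-0.06,-0.05,0,0,0,0],
  [0,0,0,0,0,0,0],
  [0,0,0,0,0,0,0],
])

```text
time: 13.08
position: [0.6504, 0.1028, 0.2536]
tool_rot: [1.892, 2.506, 0.001]
ft_force: [1.9, -5.6, 1.7]
grip_width: 0.115
grip_force: 20.0
```

```bash
python3 - <<'E'
from lid import *
angle(); knob("scene"); knob("side")
E
```

```text
13.0833 tool case [0.0661 0.0007 0.2536] theta by tool 1.416 r 0.2255 [ 1.9 -5.6  1.7] 0.11546183127445013
scene knob 76 [ 0.0624 -0.1672  0.101 ] [ 0.053 -0.193  0.094] [ 0.072 -0.132  0.116]
side knob 59 [ 0.0544 -0.1732  0.1012] [ 0.048 -0.197  0.094] [ 0.061 -0.141  0.108]
```

step_arm([
  [-0.3,-0.09,-0.05,0,0,0,0],
  [-0.2,-0.06,-0.04,0,0,0,0],
  [0,0,0,0,0,0,0],
  [0,0,0,0,0,0,0],
  [0,0,0,0,0,0,0],
])

```text
time: 13.6
position: [0.647, 0.1019, 0.2531]
tool_rot: [1.891, 2.505, 0.006]
ft_force: [4.7, -4.4, 2.6]
grip_width: 0.118
grip_force: 20.0
```

```bash
python3 - <<'E'
from lid import *
angle(); knob("scene"); knob("side")
E
```

```text
13.6 tool case [0.0626 0.0007 0.2531] theta by tool 1.4 r 0.2255 [ 4.7 -4.4  2.6] 0.11834062200682814
scene knob 74 [ 0.0632 -0.167   0.1007] [ 0.052 -0.193  0.095] [ 0.073 -0.132  0.113]
side knob 59 [ 0.0552 -0.1705  0.1005] [ 0.048 -0.195  0.095] [ 0.065 -0.142  0.108]
```

The force has built up against the stop at θ = 1.40, which matches the locked position. I'll open into a loose cage first.

step_arm([
  [0.2,0.05,0,0,0,0,0.1],
  [0,0,0,0,0,0,0.17],
  [0,0,0,0,0,0,0.22],
  [0,0,0,0,0,0,0.22],
  [0,0,0,0,0,0,0.22],
])

```text
time: 14.12
position: [0.6462, 0.1041, 0.2521]
tool_rot: [-1.889, -2.508, -0.001]
ft_force: [-0.2, -0.2, -0.7]
grip_width: 0.211
grip_force: 0.0
```

```bash
python3 - <<'E'
from lid import *
angle(); knob("scene"); knob("side")
E
```

```text
14.1167 tool case [0.0625 0.0031 0.2521] theta by tool 1.399 r 0.2244 [-0.2 -0.2 -0.7] 0.21081239640647756
scene knob 74 [ 0.0637 -0.1652  0.1005] [ 0.054 -0.193  0.095] [ 0.077 -0.13   0.12 ]
side knob 56 [ 0.0554 -0.1709  0.1006] [ 0.05  -0.192  0.092] [ 0.062 -0.138  0.108]
```

The lid holds itself: no force, and the knob hasn't moved. I'll withdraw upwards and go to the meter.

step_arm([
  [0,0,2,0,0,0,0.25],
  [0,0,3,0,0,0,0.25],
  [-0.8,-1,1.5,0,0,-3,0.5],
  [-1.6,-2.6,0,0,0,-6.5,1],
  [-1.6,-2.6,0,0,0,-6.5,1],
])

```text
time: 14.63
position: [0.6069, 0.0423, 0.3184]
tool_rot: [-2.224, -2.219, -0.005]
ft_force: [0.7, -1.3, -1.0]
grip_width: 0.399
grip_force: 0.0
```

step_arm([
  [-1.6,-2.6,0,0,0,-6.5,1],
  [-1.6,-2.6,-1,0,0,-6.5,1],
  [-1.6,-2.6,-2,0,0,-6.5,1],
  [-1.6,-2.6,-2,0,0,-6.5,1],
  [-1.6,-2.6,-2,0,0,-6.5,1],
])

```text
time: 15.05
position: [0.5261, -0.0904, 0.2469]
tool_rot: [2.759, 1.502, 0.002]
ft_force: [0.4, 0.2, -0.7]
grip_width: 0.774
grip_force: 0.0
```

step_arm([
  [-1.6,-2.6,-2,0,0,-6.5,1],
  [-1.6,-2.6,-2,0,0,-6.5,1],
  [-1.6,-2.6,-2,0,0,-6.5,1],
  [-1.6,-2.6,-2,0,0,-6.5,1],
  [0,0,0,0,0,0,1],
])

```text
time: 15.47
position: [0.4565, -0.1991, 0.1632]
tool_rot: [-3.028, -0.83, 0.012]
ft_force: [-0.3, 0.6, 0.3]
grip_width: 0.992
grip_force: 0.0
```

step_arm([
  [0,0,0,0,0,0,1],
  [0,0,0,0,0,0,1],
  [0,0,0,0,0,0,1],
  [0,0,0,0,0,0,1],
  [0,0,0,0,0,0,1],
])

```text
time: 15.88
position: [0.464, -0.1927, 0.1682]
tool_rot: [3.022, 0.854, 0.002]
ft_force: [-0.5, 0.5, -0.3]
grip_width: 1.001
grip_force: 0.0
```

```bash
cat > st.py <<'E'
from lid import *
s=ctrl.get_state();M=R.from_rotvec(s["tool_rot"]).as_matrix()
print(s["time"],s["position"].round(4),"yawy",np.degrees(np.arctan2(M[1,1],M[0,1])).round(1),"tilt",M[:,2].round(3),s["joint_positions"].round(2),s["ft_force"].round(1))
E
python3 st.py
```

```text
15.8833 [ 0.464  -0.1927  0.1682] yawy -58.4 tilt [ 0.001 -0.    -1.   ] [ 0.78  0.04 -0.45  1.83  0.02  1.28 -0.69] [-0.5  0.5 -0.3]
```

step_arm([
  [-0.7,-1.3,-1,0,0,-4,1],
  [-0.7,-1.3,-1,0,0,-4,1],
  [0,0,-4,0,0,0,1],
  [0,0,-2,0,0,0,1],
  [0,0,-2,0,0,0,1],
])

```text
time: 16.3
position: [0.4487, -0.2192, 0.0662]
tool_rot: [-3.076, -0.639, 0.001]
ft_force: [-0.2, -0.0, -0.3]
grip_width: 1.0
grip_force: 0.0
```

step_arm([
  [0,0,0,0,0,0,1],
  [0,0,0,0,0,0,1],
  [0,0,0,0,0,0,1],
  [0,0,0,0,0,0,1],
  [0,0,0,0,0,0,1],
])

```text
time: 16.72
position: [0.4502, -0.2202, 0.0691]
tool_rot: [3.074, 0.638, 0.003]
ft_force: [-0.3, -0.3, -0.3]
grip_width: 0.998
grip_force: 0.0
```

```bash
python3 st.py; python3 - <<'E'
from outl import *
im,d,W,T,K=grab("wrist"); np.savez("pics/w6.npz",im=im,W=W,T=T,K=K)
cv2.imwrite("pics/w6.png",im[...,::-1])
he=np.array(ctrl.camera_params("wrist")["hand_eye"]);Tt=T@np.linalg.inv(he);L=((W-Tt[:3,3])@Tt[:3,:3])*1000
m=(W[...,2]>.032)&(W[...,2]<.045)&(im[...,0].astype(int)>im[...,2]+0)&(L[...,0]>-30)
m=cv2.morphologyEx(m.astype(np.uint8),cv2.MORPH_OPEN,np.ones((5,5)))>0
k,l,s,_=cv2.connectedComponentsWithStats(m.astype(np.uint8)); i=1+np.argmax(s[1:,4]); print(s[i])
p=W[l==i][:,:2]*1000; print(cv2.minAreaRect(p.astype(np.float32)))
q=L[l==i]; 
for a in range(-30,90,10):
    e=q[(q[:,0]>a)&(q[:,0]<a+10)]
    if len(e): print(a,len(e),e[:,1].min().round(1),e[:,1].max().round(1))
print(q[:,0].max())
E
```

```text
16.7167 [ 0.4502 -0.2202  0.0691] yawy -66.6 tilt [ 0.002 -0.002 -1.   ] [ 0.8   0.12 -0.42  1.95  0.06  1.08 -0.81] [-0.3 -0.3 -0.3]
[ 237  143   82  119 8462]
((464.6352844238281, -212.21763610839844), (92.71282196044922, 62.208038330078125), 23.501174926757812)
-30 849 -32.2 29.4
-20 912 -32.7 29.1
-10 901 -32.4 29.5
0 973 -32.7 29.2
10 1010 -32.2 29.4
20 1084 -32.5 29.2
30 1018 -32.1 28.8
40 710 -21.4 18.1
50 763 -21.0 17.9
60 242 -20.8 17.8
62.7473966460481
```

step_arm([
  [-0.06,0.15,-2,0,0,0,1],
  [0,0,-2,0,0,0,1],
  [0,0,-2,0,0,0,1],
  [0,0,-1.2,0,0,0,1],
  [0,0,0,0,0,0,1],
])

```text
time: 17.18
position: [0.4465, -0.2174, -0.0065]
tool_rot: [-3.073, -0.637, 0.005]
ft_force: [-0.9, -0.6, 0.1]
grip_width: 0.993
grip_force: 0.0
```

step_arm([
  [0,0,-1,0,0,0,1],
  [0,0,0,0,0,0,1],
  [0,0,0,0,0,0,1],
  [0,0,0,0,0,0,0.8],
  [0,0,0,0,0,0,0.6],
])

```text
time: 17.6
position: [0.449, -0.2186, -0.0137]
tool_rot: [3.075, 0.638, 0.002]
ft_force: [-0.9, 0.6, 0.4]
grip_width: 0.922
grip_force: 0.0
```

step_arm([
  [0,0,0,0,0,0,0.6],
  [0,0,0,0,0,0,0.6],
  [0,0,0,0,0,0,0.6],
  [0,0,0,0,0,0,0.6],
  [0,0,0,0,0,0,0.6],
], force=20)

```text
time: 18.02
position: [0.4485, -0.2183, -0.0143]
tool_rot: [3.076, 0.638, 0.0]
ft_force: [-0.8, 0.1, 2.0]
grip_width: 0.712
grip_force: 20.0
```

The meter is held at 62 mm and 20 N. I'll lift it and move short of the case to look into the cutout.

step_arm([
  [0,0,2,0,0,0,0.6],
  [0,0,4,0,0,0,0.6],
  [0,0,4,0,0,0,0.6],
  [0.5,1.5,4,0,0,-2.5,0.6],
  [0.5,3,4,0,0,-2.5,0.6],
])

```text
time: 18.43
position: [0.4569, -0.1814, 0.1595]
tool_rot: [3.101, 0.491, 0.001]
ft_force: [1.5, -1.0, -2.3]
grip_width: 0.708
grip_force: 20.0
```

step_arm([
  [0.6,3.4,1,0,0,-2.5,0.6],
  [0.6,3.4,1,0,0,0,0.6],
  [0.6,3.4,1,0,0,0,0.6],
  [0.6,3.4,0,0,0,0,0.6],
  [0.6,3.4,0,0,0,0,0.6],
])

```text
time: 18.85
position: [0.4874, -0.0072, 0.1878]
tool_rot: [3.11, 0.435, 0.001]
ft_force: [1.0, -0.3, -2.1]
grip_width: 0.709
grip_force: 20.0
```

step_arm([
  [0.5,2.0,0,0,0,0,0.6],
  [0.5,1.5,0,0,0,0,0.6],
  [0,0,0,0,0,0,0.6],
  [0,0,0,0,0,0,0.6],
  [0,0,0,0,0,0,0.6],
])

```text
time: 19.27
position: [0.4968, 0.0249, 0.1868]
tool_rot: [3.111, 0.433, -0.002]
ft_force: [-0.2, -0.9, -2.2]
grip_width: 0.709
grip_force: 20.0
```

```bash
python3 st.py; python3 - <<'E'
from h import *
im,d,W,T,K=grab("wrist"); np.savez("pics/w7.npz",im=im,W=W,T=T,K=K)
cv2.imwrite("pics/w7.png",im[...,::-1])
E
```

```text
19.2667 [0.4968 0.0249 0.1868] yawy -74.1 tilt [-0.001 -0.001 -1.   ] [ 0.56  0.03 -0.66  1.8   0.02  1.32 -1.41] [-0.2 -0.9 -2.2]
```

View pics/w7.png

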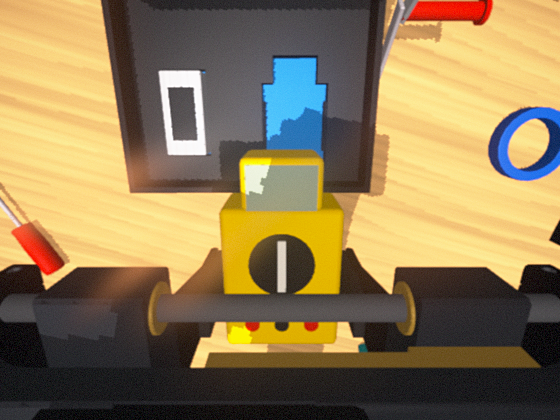

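Wrist view: the meter is in the fingers, nose ahead. The blue stepped cutout is at (265–327, 57–155) with its nose towards the hinge, and the adapter is at (183,112). Next I'll measure the cutout in the tool frame.

```bash
python3 - <<'E'
from h import *
z=np.load("pics/w7.npz");im,W,T=z["im"],z["W"],z["T"]
he=np.array(ctrl.camera_params("wrist")["hand_eye"]);Tt=T@np.linalg.inv(he);L=((W-Tt[:3,3])@Tt[:3,:3])*1000
h=cv2.cvtColor(im,cv2.COLOR_RGB2HSV);H,S,V=[h[...,i].astype(int) for i in range(3)];Z=W[...,2]*1000
bl=(H>95)&(H<120)&(S>120)&(Z>22)&(Z<42);bl[:,:255]=0;bl[:,340:]=0;bl[160:]=0
fo=(Z>45)&(Z<56)&(~bl)&(V<110);fo[:,:215]=0;fo[:,370:]=0;fo[160:]=0
print("blue z",np.median(Z[bl]),"foam z",np.median(Z[fo]))
for v in range(56,156,8):
    u=np.where(bl[v])[0]
    if len(u)<3: continue
    a,b=u.min(),u.max(); fl=[k for k in np.where(fo[v])[0] if k<a]; fr=[k for k in np.where(fo[v])[0] if k>b]
    print(v,a,b,"blue",L[v,a,:2].round(1),L[v,b,:2].round(1),"foam",L[v,fl[-1],:2].round(1) if fl else 0,L[v,fr[0],:2].round(1) if fr else 0)
for u in (285,295,305):
    v=np.where(bl[:,u])[0]; print("top",u,L[v.min(),u,:2].round(1),"foam above",L[v.min()-2,u].round(1))
m=(L[...,2]>-75)&(L[...,2]<-50)&(abs(L[...,1])<35)&(L[...,0]>-20)&(L[...,0]<80)&(im[...,0].astype(int)>im[...,2]+5)
q=L[m];print("meter zt",np.median(q[:,2]),q[:,0].max())
for a in range(0,70,10):
    e=q[(q[:,0]>a)&(q[:,0]<a+10)]
    if len(e): print(a,len(e),np.percentile(e[:,1],[1,99]).round(1),np.median(e[:,2]).round(1))
E
```

```text
blue z 32.48672767125962 foam z 50.41938875076305
64 273 316 blue [132.   -7.1] [131.4  36.6] foam [129.6  -8.7] [130.   36.5]
72 273 316 blue [124.4  -7.2] [123.7  36.6] foam [122.6  -7.8] [122.6  36.6]
80 273 316 blue [116.8  -7.2] [116.   36.6] foam [115.   -8.8] [115.1  36.6]
88 262 326 blue [108.5 -18.4] [108.7  47.6] foam [107.7 -18.8] [108.1  47.5]
96 263 326 blue [101.3 -18. ] [100.9  47.7] foam [100.2 -18.9] [100.5  47.7]
104 266 323 blue [ 93.3 -14.9] [93.  44.6] foam [ 92.9 -17.4] [92.9 46.1]
112 266 322 blue [ 85.2 -15. ] [85.1 44.8] foam [ 85.1 -16.5] [85.  46.1]
120 266 322 blue [ 76.9 -15.2] [77.1 44.3] foam [ 77.1 -16.6] [77.1 45.8]
128 266 321 blue [ 68.9 -14.9] [68.6 44.5] foam [ 69.2 -16.6] [69.1 46. ]
136 266 321 blue [ 60.7 -15. ] [60.1 44.9] foam [ 61.  -16.9] [61.  46.2]
144 267 320 blue [ 51.6 -14.4] [51.6 44. ] foam [ 52.7 -16. ] [52.7 45.6]
152 317 323 blue [42.9 41. ] [42.8 47.8] foam [ 44.9 -35.9] [44.7 47.6]
top 285 [137.8   5.1] foam above [137.6   5.  136.9]
top 295 [137.9  15.2] foam above [137.8  14.7 138.4]
top 305 [137.8  25.2] foam above [137.6  24.3 137. ]
meter zt -52.967347729649845 63.94624098894257
0 2771 [-34.3  34.5] -53.9
10 2222 [-34.4  31.2] -53.5
20 2355 [-28.5  31.2] -52.8
30 2321 [-28.3  31. ] -52.5
40 1648 [-17.8  20.6] -53.0
50 1752 [-17.8  20.5] -53.0
60 702 [-17.4  20.2] -52.1
```

The cutout origin is at tool (83.3, 14.7) mm and the meter origin at (10.8, 1.4). The shift is therefore world (73, 7) mm, which agrees with the position predicted from the case pose.

step_arm([
  [2.0,0.2,0,0,0,0,0.6],
  [2.0,0.2,0,0,0,0,0.6],
  [2.0,0.2,-1,0,0,0,0.6],
  [1.3,0.1,-2,0,0,0,0.6],
  [0,0,-2,0,0,0,0.6],
])

```text
time: 19.73
position: [0.5733, 0.0315, 0.137]
tool_rot: [-3.112, -0.43, -0.005]
ft_force: [0.5, -0.2, -1.5]
grip_width: 0.707
grip_force: 20.0
```

step_arm([
  [0,0,-2,0,0,0,0.6],
  [0,0,-2,0,0,0,0.6],
  [0,0,-2,0,0,0,0.6],
  [0,0,-1,0,0,0,0.6],
  [0,0,0,0,0,0,0.6],
])

```text
time: 20.15
position: [0.568, 0.0314, 0.0646]
tool_rot: [-3.111, -0.432, 0.009]
ft_force: [-0.5, -0.4, -2.1]
grip_width: 0.705
grip_force: 20.0
```

step_arm([
  [0,0,0,0,0,0,0.6],
  [0,0,0,0,0,0,0.6],
  [0,0,0,0,0,0,0.6],
  [0,0,0,0,0,0,0.6],
  [0,0,0,0,0,0,0.6],
])

```text
time: 20.57
position: [0.571, 0.0332, 0.0683]
tool_rot: [3.111, 0.435, 0.002]
ft_force: [0.5, -0.8, -2.7]
grip_width: 0.711
grip_force: 20.0
```

```bash
python3 st.py
```

```text
20.5667 [0.571  0.0332 0.0683] yawy -74.1 tilt [ 0.002 -0.    -1.   ] [ 0.46  0.31 -0.66  1.78  0.21  1.12 -1.56] [ 0.5 -0.8 -2.7]
```

step_arm([
  [-0.1,-0.1,-0.6,0,0,0,0.6],
  [0,0,-0.6,0,0,0,0.6],
  [0,0,-0.4,0,0,0,0.6],
  [0,0,0,0,0,0,0.6],
  [0,0,0,0,0,0,0.6],
])

```text
time: 20.98
position: [0.5688, 0.0322, 0.0507]
tool_rot: [-3.111, -0.435, 0.002]
ft_force: [0.1, -0.1, -2.0]
grip_width: 0.711
grip_force: 20.0
```

```bash
python3 st.py
```

```text
20.9833 [0.5688 0.0322 0.0507] yawy -74.1 tilt [-0.001  0.    -1.   ] [ 0.46  0.33 -0.65  1.79  0.22  1.09 -1.57] [ 0.1 -0.1 -2. ]
```

step_arm([
  [0,0,-0.4,0,0,0,0.6],
  [0,0,-0.4,0,0,0,0.6],
  [0,0,-0.4,0,0,0,0.6],
  [0,0,0,0,0,0,0.6],
  [0,0,0,0,0,0,0.6],
])

```text
time: 21.4
position: [0.569, 0.0322, 0.039]
tool_rot: [-3.111, -0.435, 0.001]
ft_force: [-0.3, 0.2, -1.3]
grip_width: 0.709
grip_force: 20.0
```

```bash
python3 st.py
```

```text
21.4 [0.569  0.0322 0.039 ] yawy -74.1 tilt [-0.001  0.    -1.   ] [ 0.45  0.34 -0.65  1.8   0.23  1.07 -1.58] [-0.3  0.2 -1.3]
```

step_arm([
  [0.1,0,-0.3,0,0,0,0.6],
  [0,0,-0.3,0,0,0,0.6],
  [0,0,-0.3,0,0,0,0.6],
  [0,0,0,0,0,0,0.6],
  [0,0,0,0,0,0,0.6],
])

```text
time: 21.82
position: [0.5704, 0.0322, 0.0303]
tool_rot: [3.111, 0.435, 0.0]
ft_force: [-0.6, -0.1, -1.5]
grip_width: 0.709
grip_force: 20.0
```

```bash
python3 st.py
```

```text
21.8167 [0.5704 0.0322 0.0303] yawy -74.1 tilt [ 0. -0. -1.] [ 0.45  0.36 -0.65  1.81  0.24  1.06 -1.58] [-0.6 -0.1 -1.5]
```

It's in the cutout 5 mm with no side force. I'll press down gently.

step_arm([
  [0,0,-0.3,0,0,0,0.6],
  [0,0,-0.2,0,0,0,0.6],
  [0,0,-0.2,0,0,0,0.6],
  [0,0,0,0,0,0,0.6],
  [0,0,0,0,0,0,0.6],
], force=40)

```text
time: 22.23
position: [0.5713, 0.0324, 0.024]
tool_rot: [3.111, 0.435, 0.003]
ft_force: [1.3, 0.4, 2.7]
grip_width: 0.71
grip_force: 40.0
```

```bash
python3 st.py
```

```text
22.2333 [0.5713 0.0324 0.024 ] yawy -74.1 tilt [ 0.002  0.    -1.   ] [ 0.44  0.36 -0.64  1.81  0.25  1.04 -1.59] [1.3 0.4 2.7]
```

step_arm([
  [0,0,-0.2,0,0,0,0.6],
  [0,0,-0.2,0,0,0,0.6],
  [0,0,-0.1,0,0,0,0.6],
  [0,0,0,0,0,0,0.6],
  [0,0,0,0,0,0,0.6],
])

```text
time: 22.65
position: [0.5708, 0.0324, 0.0182]
tool_rot: [-3.111, -0.435, -0.002]
ft_force: [3.2, 0.5, 0.2]
grip_width: 0.707
grip_force: 40.0
```

```bash
python3 st.py
```

```text
22.65 [0.5708 0.0324 0.0182] yawy -74.1 tilt [ 0.001  0.    -1.   ] [ 0.44  0.37 -0.64  1.82  0.26  1.03 -1.59] [3.2 0.5 0.2]
```

Past the lips. I'll release, go up, close the fingers and press the top to make sure it's home.

step_arm([
  [0,0,0.1,0,0,0,0.75],
  [0,0,0,0,0,0,0.8],
  [0,0,0,0,0,0,0.82],
  [0,0,2,0,0,0,0.82],
  [0,0,3,0,0,0,0.82],
], force=20)

```text
time: 23.07
position: [0.5666, 0.0317, 0.0665]
tool_rot: [-3.11, -0.435, 0.013]
ft_force: [0.5, -1.8, -0.1]
grip_width: 0.814
grip_force: 0.0
```

step_arm([
  [0.4,0.1,0,0,0,0,0],
  [0,0,0,0,0,0,0],
  [0,0,0,0,0,0,0],
  [0,0,0,0,0,0,0],
  [0,0,0,0,0,0,0],
])

```text
time: 23.48
position: [0.5731, 0.033, 0.0681]
tool_rot: [-3.111, -0.435, 0.004]
ft_force: [-0.2, -0.2, 0.7]
grip_width: 0.525
grip_force: 0.0
```

```bash
cat > meter.py <<'E'
from h import *
im,d,W,T,K=grab("wrist"); np.savez("pics/wm.npz",im=im,W=W,T=T,K=K)
h=cv2.cvtColor(im,cv2.COLOR_RGB2HSV);H,S,V=[h[...,i].astype(int) for i in range(3)]
he=np.array(ctrl.camera_params("wrist")["hand_eye"]);Tt=T@np.linalg.inv(he);L=((W-Tt[:3,3])@Tt[:3,:3])*1000
m=(H>18)&(H<36)&(S>140)&(V>80)&(W[...,2]>.055)&(W[...,2]<.1)&(abs(L[...,1])<50)&(abs(L[...,0])<90)
q=W[m]; print("meter top z",len(q),np.percentile(q[:,2],[5,50,95]).round(4))
A=np.c_[L[m][:,:2],np.ones(m.sum())];t=np.abs(q[:,2]-np.median(q[:,2]))<.006
print("slopes mm/100mm",np.linalg.lstsq(A[t],q[t,2]*1000,rcond=None)[0]*[100,100,1])
E
python3 meter.py; python3 st.py
```

```text
meter top z 8266 [0.0687 0.0708 0.0722]
slopes mm/100mm [-0.77778634 -0.17490281 70.85328709]
23.5333 [0.5732 0.0331 0.0682] yawy -74.1 tilt [-0.002 -0.    -1.   ] [ 0.46  0.32 -0.66  1.77  0.21  1.13 -1.56] [-0.6  0.8  0.6]
```

step_arm([
  [0,0,0,0,0,0,0],
  [0,0,0,0,0,0,0],
  [0,0,0,0,0,0,0],
  [0,0,0,0,0,0,0],
  [0,0,0,0,0,0,0],
])

```text
time: 23.95
position: [0.5743, 0.0332, 0.0694]
tool_rot: [3.111, 0.435, -0.0]
ft_force: [0.5, -0.1, -0.2]
grip_width: 0.101
grip_force: 0.0
```

step_arm([
  [0,0,-1.2,0,0,0,0],
  [0,0,-1.0,0,0,0,0],
  [0,0,-0.6,0,0,0,0],
  [0,0,0,0,0,0,0],
  [0,0,0,0,0,0,0],
])

```text
time: 24.37
position: [0.5736, 0.0333, 0.0404]
tool_rot: [-3.111, -0.435, 0.003]
ft_force: [0.0, 0.4, 0.4]
grip_width: 0.006
grip_force: 0.0
```

step_arm([
  [0,0,-0.3,0,0,0,0],
  [0,0,-0.2,0,0,0,0],
  [0,0,-0.1,0,0,0,0],
  [0,0,0,0,0,0,0],
  [0,0,0,0,0,0,0],
])

```text
time: 24.78
position: [0.5748, 0.0333, 0.0364]
tool_rot: [3.111, 0.435, 0.001]
ft_force: [-2.7, 0.0, 5.8]
grip_width: 0.004
grip_force: 2.8
```

step_arm([
  [0,0,-0.2,0,0,0,0],
  [0,0,-0.2,0,0,0,0],
  [0,0,0,0,0,0,0],
  [0,0,0,0,0,0,0],
  [0,0,0,0,0,0,0],
])

```text
time: 25.2
position: [0.5748, 0.0332, 0.0362]
tool_rot: [3.109, 0.435, 0.001]
ft_force: [-11.7, -1.7, 29.8]
grip_width: 0.006
grip_force: 14.7
```

step_arm([
  [0,0,-0.3,0,0,0,0],
  [0,0,0,0,0,0,0],
  [0,0,0,0,0,0,0],
  [0,0,0,0,0,0,0],
  [0,0,0,0,0,0,0],
])

```text
time: 25.62
position: [0.5749, 0.0332, 0.0361]
tool_rot: [3.107, 0.435, 0.0]
ft_force: [-19.9, -3.0, 47.7]
grip_width: 0.007
grip_force: 23.7
```

It stops solidly with the tips at 70 mm, so the meter is fully home. I'll retreat upwards and look at the gripper's shape and the knob before choosing which way round to grip.

step_arm([
  [0,0,1,0,0,0,0],
  [0,0,3,0,0,0,0],
  [0,0,4,0,0,0,0],
  [0,0,4,0,0,0,0.3],
  [0,-1,4,0,0,0,0.3],
])

```text
time: 26.03
position: [0.5738, 0.0258, 0.1903]
tool_rot: [-3.109, -0.441, -0.001]
ft_force: [1.1, 0.4, -0.5]
grip_width: 0.085
grip_force: 0.0
```

step_arm([
  [0.8,-2,2,0,0,0,0.3],
  [0.8,-2,2,0,0,0,0.3],
  [0,-2,0,0,0,0,0.3],
  [0,0,0,0,0,0,0.3],
  [0,0,0,0,0,0,0.3],
])

```text
time: 26.45
position: [0.5902, -0.0382, 0.2281]
tool_rot: [3.112, 0.431, -0.0]
ft_force: [-1.0, 0.4, -0.1]
grip_width: 0.292
grip_force: 0.0
```

```bash
python3 st.py; python3 meter.py; python3 - <<'E'
from lid import *
s=ctrl.get_state();cs=[]
for n in("scene","side"):
    im,P=knob(n); p=ctrl.camera_params(n)
    uv=cv2.projectPoints(np.array([s["position"]+[0,0,.13]]),np.ravel(p["rvec"]),np.ravel(p["tvec"]),np.array(p["intrinsics"]),None)[0].ravel()
    u,v=int(np.clip(uv[0],85,475)),int(np.clip(uv[1],95,320)); print(n,uv,u,v)
    cs.append(cv2.resize(im[v-95:v+95,u-85:u+85],(400,447),interpolation=2))
cv2.imwrite("pics/g.png",np.hstack(cs)[...,::-1])
E
```

```text
26.45 [ 0.5902 -0.0382  0.2281] yawy -74.2 tilt [-0. -0. -1.] [ 0.56  0.23 -0.64  1.52  0.14  1.43 -1.38] [-1.   0.4 -0.1]
meter top z 776 [0.0584 0.0699 0.0721]
slopes mm/100mm [ -0.28877985 -10.69352921  65.03713552]
scene knob 79 [ 0.0631 -0.1662  0.1003] [ 0.053 -0.195  0.088] [ 0.075 -0.131  0.119]
scene [228.61721724 140.94639416] 228 140
side knob 53 [ 0.0551 -0.172   0.1008] [ 0.051 -0.197  0.092] [ 0.064 -0.143  0.107]
side [249.67698265  83.23217686] 249 95
```

View pics/g.png

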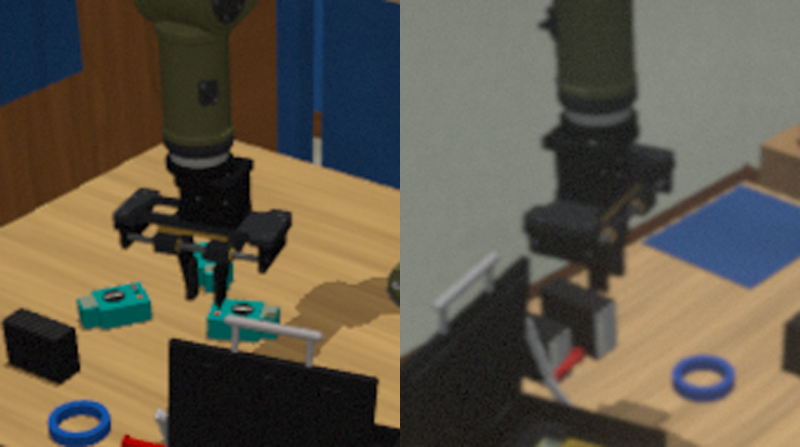

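No camera housing sticks out, and the wrist is a slim vertical column, so the +90° orientation is safe. The knob is at case (59,-17x,96), consistent with locked. I'll move to just above it.

step_arm([
  [0.4,-1.44,0.5,0,0,6.4,0.3],
  [0.4,-1.44,0,0,0,6.4,0.3],
  [0.4,-1.44,0,0,0,6.4,0.3],
  [0.4,-1.44,0,0,0,6.4,0.3],
  [0.86,0.24,0,0,0,6.4,0.3],
])

```text
time: 27.02
position: [0.6143, -0.0956, 0.2327]
tool_rot: [2.868, 1.278, -0.004]
ft_force: [0.0, -0.3, 0.1]
grip_width: 0.297
grip_force: 0.0
```

step_arm([
  [0.86,0.24,0,0,0,6.4,0.3],
  [0.86,0.24,0,0,0,6.4,0.3],
  [0.86,0.24,0,0,0,6.4,0.3],
  [0.86,0.24,0,0,0,6.4,0.3],
  [0.86,0.24,0,0,0,6.4,0.3],
])

```text
time: 27.43
position: [0.6581, -0.078, 0.2329]
tool_rot: [-2.399, -2.027, 0.0]
ft_force: [-0.2, -0.2, 0.4]
grip_width: 0.304
grip_force: 0.0
```

step_arm([
  [0.86,0.24,0,0,0,6.4,0.3],
  [0.86,0.24,0,0,0,6.4,0.3],
  [0.86,0.24,0,0,0,6.4,0.3],
  [0.86,0.24,0,0,0,6.4,0.3],
  [0,0,0,0,0,0,0.3],
])

```text
time: 27.85
position: [0.693, -0.0677, 0.2323]
tool_rot: [-1.892, -2.505, -0.002]
ft_force: [-0.6, 0.3, -0.0]
grip_width: 0.297
grip_force: 0.0
```

step_arm([
  [0,0,0,0,0,0,0.3],
  [0,0,0,0,0,0,0.3],
  [0,0,0,0,0,0,0.3],
  [0,0,0,0,0,0,0.3],
  [0,0,0,0,0,0,0.3],
])

```text
time: 28.27
position: [0.6921, -0.0706, 0.2337]
tool_rot: [1.902, 2.5, -0.0]
ft_force: [-0.5, 0.4, -0.2]
grip_width: 0.302
grip_force: 0.0
```

```bash
python3 st.py; python3 - <<'E'
from lid import *
im,P=knob("wrist"); s=ctrl.get_state(); print(tocase(s["position"]).round(4))
cv2.imwrite("pics/w8.png",im[...,::-1])
h=cv2.cvtColor(im,cv2.COLOR_RGB2HSV); H,S,V=[h[...,i].astype(int) for i in range(3)]
m=((H<6)|(H>174))&(S>140)&(V>60)&(abs(P[...,0]-.06)<.03)&(P[...,1]<-.13)&(P[...,1]>-.21)&(P[...,2]>.06)
q=P[m]
for a in np.arange(-.21,-.13,.01):
    e=q[(q[:,1]>a)&(q[:,1]<a+.01)]
    if len(e)>5: print(a.round(2),len(e),np.percentile(e[:,0],[3,97]).round(4),np.percentile(e[:,2],97).round(4))
E
```

```text
28.2667 [ 0.6921 -0.0706  0.2337] yawy 15.5 tilt [ 0.    -0.001 -1.   ] [ 0.59  0.52 -0.82  1.23  0.37  1.54  0.11] [-0.5  0.4 -0.2]
wrist knob 400 [ 0.0592 -0.1551  0.102 ] [ 0.053 -0.194  0.097] [ 0.065 -0.134  0.105]
[ 0.0587 -0.1775  0.2336]
-0.19 6 [0.0549 0.0589] 0.103
-0.18 41 [0.0539 0.0635] 0.1037
-0.17 98 [0.0538 0.0646] 0.1036
-0.16 102 [0.0539 0.0646] 0.1037
-0.15 106 [0.0541 0.0646] 0.1036
-0.14 45 [0.0541 0.0643] 0.1038
```

The knob centre is at case x = 59.2 mm, z = 96.5 mm, and the tool is centred on it. Descending.

step_arm([
  [0,0,-3,0,0,0,0.3],
  [0,0,-4,0,0,0,0.3],
  [0,0,-3,0,0,0,0.3],
  [0,0,-2,0,0,0,0.3],
  [0,0,0,0,0,0,0.3],
])

```text
time: 28.73
position: [0.6886, -0.0712, 0.1078]
tool_rot: [-1.897, -2.495, 0.008]
ft_force: [-1.8, 0.2, -2.0]
grip_width: 0.303
grip_force: 0.0
```

step_arm([
  [0,0,0,0,0,0,0.3],
  [0,0,0,0,0,0,0.3],
  [0,0,0,0,0,0,0.3],
  [0,0,0,0,0,0,0.3],
  [0,0,0,0,0,0,0.3],
])

```text
time: 29.15
position: [0.6932, -0.0703, 0.115]
tool_rot: [1.9, 2.499, 0.002]
ft_force: [0.0, -0.3, 0.6]
grip_width: 0.303
grip_force: 0.0
```

```bash
python3 st.py; python3 -c "
from lid import *
print(tocase(ctrl.get_state()['position']))"
```

```text
29.15 [ 0.6932 -0.0703  0.115 ] yawy 15.5 tilt [ 0.002 -0.    -1.   ] [ 0.61  0.58 -0.79  1.39  0.41  1.33  0.07] [ 0.  -0.3  0.6]
[ 0.05987111 -0.17746569  0.11501103]
```

step_arm([
  [0,0,-1.8,0,0,0.4,0.3],
  [0,0,-1.8,0,0,0,0.3],
  [0,0,-1.8,0,0,0,0.3],
  [0,0,-1.4,0,0,0,0.3],
  [0,0,0,0,0,0,0.3],
])

```text
time: 29.57
position: [0.6902, -0.0706, 0.0423]
tool_rot: [-1.89, -2.505, 0.004]
ft_force: [-0.6, -0.5, -0.1]
grip_width: 0.297
grip_force: 0.0
```

step_arm([
  [0,0,0,0,0,0,0.3],
  [0,0,0,0,0,0,0.3],
  [0,0,0,0,0,0,0],
  [0,0,0,0,0,0,0],
  [0,0,0,0,0,0,0],
], force=25)

```text
time: 29.98
position: [0.6929, -0.0704, 0.0464]
tool_rot: [1.891, 2.507, 0.001]
ft_force: [-1.4, -0.4, 3.5]
grip_width: 0.152
grip_force: 17.0
```

```bash
python3 st.py; python3 -c "
from lid import *
print(tocase(ctrl.get_state()['position']), ctrl.get_state()['grip_width'])"
```

```text
29.9833 [ 0.6929 -0.0704  0.0464] yawy 15.9 tilt [ 0.001 -0.    -1.   ] [ 0.6   0.64 -0.77  1.46  0.45  1.23  0.05] [-1.4 -0.4  3.5]
[ 0.05953472 -0.17749841  0.04642608] 0.1521563965549789
```

The knob is held. I'll compute the arc about the pivot together with the lid angle.

```bash
python3 - <<'E'
import numpy as np
from scipy.optimize import brentq
H=np.array([95,80.]);P=np.array([5,38.])
def att(th): return H+90*np.array([-np.cos(th),np.sin(th)])-42*np.array([np.sin(th),np.cos(th)])
def kn(a): return P+79*np.array([np.cos(a),np.sin(a)])
g=np.linspace(0,1.46,3000)
A=np.array([att(t) for t in g])
def lid(a):  # nearest th where |att-kn|=79
    d=np.abs(np.hypot(*(A-kn(a)).T)-79); m=d.copy(); m[:50]+=0; return g[np.argmin(m[20:])+20] if a<2.8 else 0
# build in increments: lid per row limit
a=np.arctan2(58,54);end=np.arctan2(24,-75);rows=[];th=1.40
c,s=np.cos(np.radians(15.9)),np.sin(np.radians(15.9))
while a<end-1e-6:
    st=np.radians(3.3)
    while True:
        n=min(a+st,end);t=lid(n)
        if abs(t-th)<=.045 or st<np.radians(.8): break
        st*=.85
    d=kn(n)-kn(a);rows.append((d[0]*c/10,d[0]*s/10,d[1]/10,t,*kn(n)));a=n;th=t
for i in range(0,len(rows),5):
    print(i,[[round(x,2) for x in r[:3]] for r in rows[i:i+5]],"th",round(rows[min(i+4,len(rows)-1)][3],3),"knob",np.round(rows[min(i+4,len(rows)-1)][4:],1))
E
```

```text
0 [[np.float64(-0.07), np.float64(-0.02), np.float64(0.07)], [np.float64(-0.33), np.float64(-0.09), np.float64(0.3)], [np.float64(-0.35), np.float64(-0.1), np.float64(0.28)], [np.float64(-0.36), np.float64(-0.1), np.float64(0.25)], [np.float64(-0.38), np.float64(-0.11), np.float64(0.23)]] th 0.01 knob [ 43.3 107.1]
5 [[np.float64(-0.39), np.float64(-0.11), np.float64(0.21)], [np.float64(-0.4), np.float64(-0.11), np.float64(0.19)], [np.float64(-0.41), np.float64(-0.12), np.float64(0.16)], [np.float64(-0.42), np.float64(-0.12), np.float64(0.14)], [np.float64(-0.42), np.float64(-0.12), np.float64(0.11)]] th 0.01 knob [ 22.1 115.1]
10 [[np.float64(-0.43), np.float64(-0.12), np.float64(0.09)], [np.float64(-0.43), np.float64(-0.12), np.float64(0.06)], [np.float64(-0.44), np.float64(-0.12), np.float64(0.03)], [np.float64(-0.44), np.float64(-0.12), np.float64(0.01)], [np.float64(-0.44), np.float64(-0.12), np.float64(-0.02)]] th 0.01 knob [ -0.5 116.8]
15 [[np.float64(-0.44), np.float64(-0.12), np.float64(-0.04)], [np.float64(-0.43), np.float64(-0.12), np.float64(-0.07)], [np.float64(-0.43), 
[... 866 characters left out ...]
64(-0.07), np.float64(-0.28)], [np.float64(-0.24), np.float64(-0.07), np.float64(-0.3)], [np.float64(-0.23), np.float64(-0.06), np.float64(-0.31)], [np.float64(-0.21), np.float64(-0.06), np.float64(-0.32)], [np.float64(-0.2), np.float64(-0.06), np.float64(-0.33)]] th 0.846 knob [-63.2  77.9]
35 [[np.float64(-0.18), np.float64(-0.05), np.float64(-0.34)], [np.float64(-0.16), np.float64(-0.05), np.float64(-0.35)], [np.float64(-0.15), np.float64(-0.04), np.float64(-0.36)], [np.float64(-0.1), np.float64(-0.03), np.float64(-0.26)], [np.float64(-0.03), np.float64(-0.01), np.float64(-0.1)]] th 0 knob [-69.7  63.8]
40 [[np.float64(-0.06), np.float64(-0.02), np.float64(-0.18)]] th 0 knob [-70.2  62.1]
```

```bash
cat > arc.py <<'E'
import numpy as np
H=np.array([95,80.]);P=np.array([5,38.])
g=np.linspace(0,1.4605,6000)
A=H+np.stack([-90*np.cos(g)+6.4*np.sin(g),90*np.sin(g)+6.4*np.cos(g)],1)
D=np.hypot(*(A-P).T)
al=np.arctan2(A[:,1]-P[1],A[:,0]-P[0]);be=np.arccos(np.clip(D/158,-1,1))  # knob dir = al +- be
kn=lambda a:P+79*np.array([np.cos(a),np.sin(a)])
b=al+be
def lid(a): return g[np.argmin(abs(b-a))] if a>b[-1] else g[np.argmin(abs(al-be-a)+10*(g<1.3))]
E
python3 - <<'E'
from arc import *
a=np.arctan2(58,54);end=np.arctan2(24,-75);rows=[];th=lid(a);print(th,np.degrees(b[-1]),np.degrees(b[0]))
c,s=np.cos(np.radians(15.9)),np.sin(np.radians(15.9))
while a<end-1e-6:
    st=np.radians(3.5)
    while abs(lid(min(a+st,end))-th)>.045: st*=.9
    n=min(a+st,end);d=kn(n)-kn(a);rows.append((d[0]*c/10,d[0]*s/10,d[1]/10));a=n;th=lid(n)
    if len(rows)%5==0: print(len(rows),[[float(round(x,2)) for x in r] for r in rows[-5:]],"th",round(th,3),"knob",np.round(kn(a),1))
print([[float(round(x,2)) for x in r] for r in rows[-(len(rows)%5):]],th)
E
```

```text
1.4052352058676445 58.58435837812557 162.16185553882175
5 [[-0.35, -0.1, 0.32], [-0.37, -0.1, 0.3], [-0.38, -0.11, 0.27], [-0.4, -0.11, 0.25], [-0.41, -0.12, 0.22]] th 1.439 knob [ 39.  109.3]
10 [[-0.42, -0.12, 0.19], [-0.44, -0.12, 0.17], [-0.44, -0.13, 0.14], [-0.45, -0.13, 0.11], [-0.46, -0.13, 0.08]] th 1.282 knob [ 15.9 116.2]
15 [[-0.46, -0.13, 0.05], [-0.46, -0.13, 0.02], [-0.42, -0.12, -0.0], [-0.42, -0.12, -0.03], [-0.41, -0.12, -0.05]] th 1.072 knob [ -6.7 116.1]
20 [[-0.41, -0.12, -0.08], [-0.37, -0.1, -0.09], [-0.36, -0.1, -0.11], [-0.36, -0.1, -0.13], [-0.35, -0.1, -0.14]] th 0.861 knob [-25.8 110.7]
25 [[-0.34, -0.1, -0.16], [-0.33, -0.1, -0.18], [-0.33, -0.09, -0.2], [-0.32, -0.09, -0.21], [-0.28, -0.08, -0.2]] th 0.644 knob [-42.4 101.2]
30 [[-0.27, -0.08, -0.22], [-0.26, -0.07, -0.23], [-0.25, -0.07, -0.24], [-0.24, -0.07, -0.25], [-0.22, -0.06, -0.26]] th 0.432 knob [-55.2  89.2]
35 [[-0.21, -0.06, -0.27], [-0.2, -0.06, -0.28], [-0.17, -0.05, -0.26], [-0.16, -0.05, -0.27], [-0.15, -0.04, -0.28]] th 0.218 knob [-64.5  75.5]
40 [[-0.14, -0.04, -0.28], [-0.12, -0.03, -0.26], [-0.11, -0.03, -0.26], [-0.1, -0.03, -0.27], [-0.08, -0.02, -0.24]] th 0.004 knob [-70.1  62.4]
[[-0.01, -0.0, -0.04]] 0.0
```

The model reproduces the locked 1.40 and the shut position. I'll draw the knob back over centre, checking as it goes.

step_arm([
  [-0.35,-0.1,0.32,0,0,0,0],
  [-0.37,-0.1,0.3,0,0,0,0],
  [-0.38,-0.11,0.27,0,0,0,0],
  [-0.4,-0.11,0.25,0,0,0,0],
  [-0.41,-0.12,0.22,0,0,0,0],
])

```text
time: 30.4
position: [0.675, -0.0755, 0.0611]
tool_rot: [1.89, 2.505, 0.005]
ft_force: [5.4, 0.4, 3.5]
grip_width: 0.15
grip_force: 25.0
```

```bash
cat > k.py <<'E'
from lid import *
from arc import kn,P,lid as LA
s=ctrl.get_state();p=tocase(s["position"])*1000; p[0]-=.3;p[2]+=50.1
v=p[[0,2]]-P;print(s["time"],"knob by tool",p.round(1),"r",np.hypot(*v).round(1),"lid",LA(np.arctan2(v[1],v[0])).round(3),s["ft_force"].round(1),s["grip_width"].round(3),s["grip_force"])
E
python3 k.py; python3 -c "
from lid import *
knob('scene');knob('side')"
```

```text
scene knob 31 [ 0.0442 -0.1597  0.1128] [ 0.03  -0.172  0.108] [ 0.09  -0.133  0.16 ]
side knob 41 [ 0.0365 -0.161   0.1145] [ 0.028 -0.181  0.11 ] [ 0.047 -0.139  0.124]Traceback (most recent call last):
  File "k.py", line 4, in <module>
    v=p[[0,2]]-P;print(s["time"],"knob by tool",p.round(1),"r",np.hypot(*v).round(1),"lid",LA(np.arctan2(v[1],v[0])).round(3),s["ft_force"].round(1),s["grip_width"].round(3),s["grip_force"])
                                                                                                                                                     ^^^^^^^^^^^^^^^^^^^^^
AttributeError: 'float' object has no attribute 'round'
```

Knob and tool are moving together, past in-line. Carrying on.

step_arm([
  [-0.42,-0.12,0.19,0,0,0,0],
  [-0.44,-0.12,0.17,0,0,0,0],
  [-0.44,-0.13,0.14,0,0,0,0],
  [-0.45,-0.13,0.11,0,0,0,0],
  [-0.46,-0.13,0.08,0,0,0,0],
])

```text
time: 30.92
position: [0.6515, -0.0821, 0.067]
tool_rot: [1.891, 2.507, 0.001]
ft_force: [3.6, 0.7, 3.8]
grip_width: 0.154
grip_force: 25.0
```

step_arm([
  [-0.46,-0.13,0.05,0,0,0,0],
  [-0.46,-0.13,0.02,0,0,0,0],
  [-0.42,-0.12,0,0,0,0,0],
  [-0.42,-0.12,-0.03,0,0,0,0],
  [-0.41,-0.12,-0.05,0,0,0,0],
])

```text
time: 31.33
position: [0.6277, -0.0888, 0.0646]
tool_rot: [-1.891, -2.506, 0.003]
ft_force: [2.1, -0.2, -0.7]
grip_width: 0.151
grip_force: 25.0
```

```bash
sed -i 's/s\["grip_width"\].round(3)/s["grip_width"]/' k.py; python3 k.py; python3 -c "
from lid import *
knob('scene');knob('side')"
```

```text
31.3333 knob by tool [  -8.5 -177.3  114.7] r 77.9 lid 1.051 [ 2.1 -0.2 -0.7] 0.15110348605681342 24.99998778104782
scene knob 12 [-0.0078 -0.1667  0.1208] [-0.018 -0.171  0.118] [-0.002 -0.156  0.126]
side knob 40 [-0.0128 -0.16    0.1212] [-0.019 -0.181  0.115] [-0.003 -0.136  0.128]
```

step_arm([
  [-0.41,-0.12,-0.08,0,0,0,0],
  [-0.37,-0.1,-0.09,0,0,0,0],
  [-0.36,-0.1,-0.11,0,0,0,0],
  [-0.36,-0.1,-0.13,0,0,0,0],
  [-0.35,-0.1,-0.14,0,0,0,0],
])

```text
time: 31.85
position: [0.6101, -0.0937, 0.0598]
tool_rot: [-1.892, -2.507, 0.001]
ft_force: [-0.5, -0.1, 0.2]
grip_width: 0.152
grip_force: 25.0
```

step_arm([
  [-0.34,-0.1,-0.16,0,0,0,0],
  [-0.33,-0.1,-0.18,0,0,0,0],
  [-0.33,-0.09,-0.2,0,0,0,0],
  [-0.32,-0.09,-0.21,0,0,0,0],
  [-0.28,-0.08,-0.2,0,0,0,0],
])

```text
time: 32.27
position: [0.5939, -0.0981, 0.0502]
tool_rot: [-1.892, -2.507, 0.001]
ft_force: [-1.0, 0.0, 0.6]
grip_width: 0.148
grip_force: 25.0
```

step_arm([
  [-0.27,-0.08,-0.22,0,0,0,0],
  [-0.26,-0.07,-0.23,0,0,0,0],
  [-0.25,-0.07,-0.24,0,0,0,0],
  [-0.24,-0.07,-0.25,0,0,0,0],
  [-0.22,-0.06,-0.26,0,0,0,0],
])

```text
time: 32.68
position: [0.5817, -0.1015, 0.0382]
tool_rot: [-1.892, -2.507, 0.001]
ft_force: [-3.2, 0.2, -2.5]
grip_width: 0.15
grip_force: 25.0
```

```bash
python3 k.py; python3 -c "
from lid import *
knob('scene');knob('side')"
```

```text
32.6833 knob by tool [ -56.3 -177.    88.3] r 79.3 lid 0.416 [-3.2  0.2 -2.5] 0.1496511584351985 24.99898374080658
scene knob 30 [-0.0527 -0.1565  0.0916] [-0.073 -0.17   0.083] [-0.046 -0.144  0.097]
side knob 21 [-0.0591 -0.1673  0.094 ] [-0.067 -0.177  0.088] [-0.052 -0.157  0.105]
```

step_arm([
  [-0.21,-0.06,-0.27,0,0,0,0],
  [-0.2,-0.06,-0.28,0,0,0,0],
  [-0.17,-0.05,-0.26,0,0,0,0],
  [-0.16,-0.05,-0.27,0,0,0,0],
  [-0.15,-0.04,-0.28,0,0,0,0],
])

```text
time: 33.2
position: [0.5729, -0.104, 0.0246]
tool_rot: [-1.891, -2.507, 0.001]
ft_force: [-3.7, 1.3, -4.2]
grip_width: 0.153
grip_force: 25.0
```

step_arm([
  [-0.09,-0.03,-0.18,0,0,0,0],
  [-0.09,-0.02,-0.18,0,0,0,0],
  [-0.08,-0.02,-0.18,0,0,0,0],
  [-0.07,-0.02,-0.18,0,0,0,0],
  [-0.06,-0.02,-0.16,0,0,0,0],
])

```text
time: 33.62
position: [0.569, -0.1052, 0.0158]
tool_rot: [-1.891, -2.507, 0.001]
ft_force: [-4.8, 1.1, -6.4]
grip_width: 0.152
grip_force: 25.0
```

step_arm([
  [-0.06,-0.02,-0.16,0,0,0,0],
  [-0.05,-0.01,-0.14,0,0,0,0],
  [-0.04,-0.01,-0.12,0,0,0,0],
  [0,0,0,0,0,0,0],
  [0,0,0,0,0,0,0],
])

```text
time: 34.03
position: [0.5688, -0.1054, 0.0142]
tool_rot: [1.891, 2.507, -0.0]
ft_force: [-8.3, 1.6, 7.9]
grip_width: 0.145
grip_force: 25.0
```

```bash
cat > lz.py <<'E'
from lid import *
for n in("scene","side"):
    im,P=knob(n); V=im.max(2)
    m=(V<75)&(abs(P[...,0])<.09)&(abs(P[...,1])<.11)&(P[...,2]>.05)&(P[...,2]<.16); q=P[m]
    for a in(-.08,-.04,0,.04,.08):
        e=q[abs(q[:,0]-a)<.008]
        if len(e): print("  x",a,np.median(e[:,2]).round(4),len(e))
E
python3 k.py; python3 lz.py
```

```text
34.0333 knob by tool [ -69.7 -177.2   64.3] r 79.2 lid 0.037 [-8.3  1.6  7.9] 0.14516253928720735 24.999885857105255
scene knob 36 [-0.0665 -0.1547  0.0665] [-0.081 -0.172  0.061] [-0.061 -0.135  0.071]
  x -0.08 0.0916 218
  x -0.04 0.0922 257
  x 0 0.0921 285
  x 0.04 0.0925 287
  x 0.08 0.0916 340
side knob 38 [-0.0722 -0.1638  0.0683] [-0.08  -0.181  0.061] [-0.065 -0.146  0.08 ]
  x -0.08 0.0923 381
  x -0.04 0.0929 361
  x 0 0.0929 350
  x 0.04 0.0927 333
  x 0.08 0.0921 303
```

The lid is flat at 92 mm along its whole length and the knob presses against its stop, so it's fully shut. I'll release and withdraw upwards.

step_arm([
  [0,0,0.1,0,0,0,0.2],
  [0,0,0,0,0,0,0.3],
  [0,0,0,0,0,0,0.32],
  [0,0,0,0,0,0,0.32],
  [0,0,0,0,0,0,0.32],
])

```text
time: 34.55
position: [0.5694, -0.1061, 0.0138]
tool_rot: [1.891, 2.506, 0.002]
ft_force: [0.6, -0.3, -0.7]
grip_width: 0.313
grip_force: 0.0
```

step_arm([
  [0,0,1.5,0,0,0,0.32],
  [0,0,3,0,0,0,0.32],
  [0,0,4,0,0,0,0.32],
  [0,0,4,0,0,0,0.32],
  [0,0,4,0,0,0,0.32],
])

```text
time: 34.97
position: [0.5683, -0.1052, 0.1811]
tool_rot: [1.891, 2.508, 0.001]
ft_force: [0.4, -0.8, -0.8]
grip_width: 0.322
grip_force: 0.0
```

step_arm([
  [0,0,2,0,0,0,0.32],
  [0,0,0,0,0,0,0.32],
  [0,0,0,0,0,0,0.32],
  [0,0,0,0,0,0,0.32],
  [0,0,0,0,0,0,0.32],
])

```text
time: 35.38
position: [0.5672, -0.1057, 0.1969]
tool_rot: [-1.891, -2.506, 0.002]
ft_force: [0.1, -0.5, 0.0]
grip_width: 0.322
grip_force: 0.0
```

```bash
python3 st.py; python3 lz.py; python3 - <<'E'
from h import *
im=[cv2.resize(grab(n)[0],(400,300)) for n in("scene","side")]
cv2.imwrite("pics/end.png",np.hstack(im)[...,::-1])
E
```

```text
35.3833 [ 0.5672 -0.1057  0.1969] yawy 15.9 tilt [-0.002  0.001 -1.   ] [ 0.9   0.27 -0.9   1.6   0.21  1.38  0.26] [ 0.1 -0.5  0. ]
scene knob 67 [-0.0669 -0.1683  0.0662] [-0.078 -0.194  0.06 ] [-0.056 -0.134  0.072]
  x -0.08 0.0917 219
  x -0.04 0.0924 257
  x 0 0.0924 267
  x 0.04 0.0926 290
  x 0.08 0.0917 320
side knob 48 [-0.0729 -0.1711  0.0674] [-0.077 -0.191  0.062] [-0.066 -0.146  0.074]
  x -0.08 0.0923 375
  x -0.04 0.0928 353
  x 0 0.093 340
  x 0.04 0.0927 329
  x 0.08 0.0922 313
```

View pics/end.png

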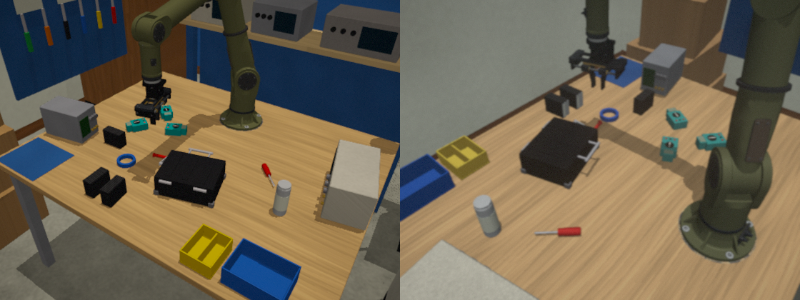

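The final picture shows the case shut at (190,177) with the meter inside, nothing else moved, and the gripper clear. I'll hand in.

```bash
python3 -c "
from bench import ctrl
print(ctrl.close_job())"
```

```text
the job is handed in; nothing more can be done
None
```

The yellow meter is fully home in its cutout, nose to the hinge, and the lid was let down by the knob until fully shut; I handed the job in at about 35.5 s with the robot clear and nothing else visibly moved.

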